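Turn the drying pedal cover over with the spatula

ROBOT

A 6-joint arm with a two-finger parallel gripper is mounted at the origin on the work surface. World frame = base frame: x ahead of the robot, y to its left, z up, the work surface at z = 0. Lengths are in m, angles in rad, forces in N, time in s.
With the tool pointing down it reaches from about 0.425 to 0.95 m from the base axis. Payload 3.5 kg.
Tool frame: the origin (TCP) lies midway between the tips of the shut fingers; the grasp point (between the pads) lies robot.grasp_offset behind it (robot.grasp_offset is the distance from the TCP to the grasp point, in m); z points along the fingers, y is the direction in which the jaws open and shut (so a half turn about z gives the same grasp; the last joint's range is limited). The gripper opens to 85 mm and grips with 20 to 120 N. Pads are 22 mm wide; open, the fingers measure 114 mm over their backs; the gripper's body (76 mm by 85 mm) begins 54 mm behind the grasp point. The pads swing forward as they close: fully open they stand 13 mm farther back than shut.
Start: joints at [1.092, 0.286, 1.577, -0, 1.279, -0.15], TCP at [0.218, 0.639, 0.2] pointing down, gripper open.
Joint ranges: [-2.77, 2.77], [-0.9, 2.22], [0.21, 2.48], [-1.53, 4.67], [0.24, 2.81], [-2.84, 2.84]. Speed limits (rad/s): [2.79, 2.79, 3.14, 3.14, 3.14, 3.14].

INTERFACE

Orientations are given as a unit quaternion [w, x, y, z].
In Python, from rig import robot gives the robot as it stands.
- The arm moves only by the tool jog_arm, never from a script. Its argument "plan" is text: rows parted by semicolons, each of 7 numbers parted by spaces: the shift along the world's x, y, z in mm, then the turn, a rotation vector about the world's x, y, z in rad, then the closure in counts, from 0 (fully open) to 255 (shut). A call has 1 to 5 rows; each row is the pose to reach, as a shift and turn from the pose measured when the call began; what a row does not reach only later rows make up. A row lasts 1/10 s, in which the tool goes at most 50 mm and 8.59 degrees, less where a joint would pass 70% of its speed; a pose out of reach is approached as far as the arm can. A call with a gripper value outside its range is refused whole. The fingers move at their own pace and stop on an object; "newtons" is the grip in N (left out, the last holds). Time passes only in rows, so rows that repeat a pose let the fingers close. It gives the time, the measured TCP pose, the force and the opening at its end, in the units of the state.
- robot.sense(): the state, without advancing time (a new reading comes with each control period).
- robot.capture(name): name is "scene" or "top" or "wrist"; returns the picture (420x560x3 uint8, blue, green, red); there is no depth.
- robot.camera_info(name): a dict with "mtx" (3x3 intrinsics, pixels), "xyz" and "attitude" of the camera in the world. Camera axes: x right, y down, z forward; pixel columns grow to the right and rows downward; lengths in m; the calibration is good to about 2 mm. A picture is of the moment at which its call begins: read the wrist's pose just before it. camera_info takes no time and is no camera call; for the wrist camera it gives the pose at the moment of the call.
- robot.sign_off(): hands the job in, once; it reports no verdict.
The state is a dict: "time_s": time; "qpos": joint angles; "qvel": joint speeds; "tau": joint torques, N m; "ee_pos": TCP position; "tcp_rot": TCP orientation; "wrist_force": force on the tool from outside, world axes, zero at the start; "torque": the same for the moment, N m; "opening": finger opening in m.
Only numpy, scipy, OpenCV 4.12 (cv2) and the standard library are available. Lean on these libraries where they do the work, as an engineer would, in place of code of your own. Each camera call takes 0.05 s, during which the arm holds its last target. There are 200 camera calls.

TASK

The pedal cover plate drying on the little steel rack is freshly lacquered, so never touch it with the fingers: take the spatula, slip its blade under the plate from the rack's open end, tip the blade up steeply with a turn of the wrist and so turn the plate over, without tossing it, until it lies flat on the rack with its round boss underneath. Then stand the spatula back upright on its foot on the slate, clear of the rack and let go of it, and leave the other things on the table where they are.

Things in the scene. Friction and masses are not known exactly. Their poses are not given: they have to be found in the camera images.
- spatula: small cranked spatula (160 g) standing by itself on the slate. Origin: centre of the underside of its steel foot (34 mm along x, 50 mm along y, 4 mm thick); z up. A flat blade, 28 mm wide and 2.5 mm thick, underside at z = 0, runs from the foot along +x to x = 88 mm. A straight wooden handle rises from the foot (x = 0, z = 3 mm), leaning 15 degrees back from z towards -x
- spatula_grip (a point): where to grip: on the handle's centre line, 55 mm up along it from its root, 31 mm below its end. The handle is 16 mm thick (y), 22 mm broad, 86 mm long; grip across the 16 mm, best with the fingers pointing down along the handle. Axes as the spatula's
- spatula_tip (a point): middle of the top edge of the blade's free end (88 mm ahead of the origin, z = 2.5 mm)
- plate: aluminium pedal cover plate, 84 (x) by 76 (y) by 6 mm, about 110 g, with a round boss 26 mm across, 4 mm high, in the middle of its +z face (up at the start). Origin: its centre, at mid thickness. It starts on the near half of the rack, x along the rack's x, its +x edge within 8 mm of the middle bar, its -x edge about at the open end
- rack: fixed steel drying rack. Origin on the slate under its middle bar's near face, on the middle line; x runs from the open end (to the robot's right) to the end stop (left). Two strips on edge at y = +-26 mm, 6 mm thick, x = -88 to 108 mm, tops at z = 16 mm; the 46 mm between them is open at the -x end and down to the slate. End stop at x = 102 to 108 mm, 6 mm above the strips
- rack_bar (a point): middle of the top near edge of the rack's middle bar (rack frame x = 0, z = 19 mm). The bar is 5 mm thick (x), 82 mm long (y), from z = 8 to 19 mm, 3 mm above the strips: the plate's far edge pivots against it when the near edge is raised, and the plate then falls over onto the far half
- cup: bystander: stainless thumb screw cup, 60 mm across, 55 mm high; origin at its base's centre. It stands left of the rack and the spatula right, or the other way round
- dish: bystander: steel spoke nipple dish, 90 mm across, 22 mm high; origin at its base's centre
- tire_lever: bystander: green plastic tire lever lying flat, 107 mm long along its x, 18 mm wide, 6 to 10 mm high; origin under its thick part, 35 mm from the handle end
- gauge: bystander: black aluminium truing gauge with a turning knob, foot 90 x 70 mm, 122 mm high; origin at its base's centre
There are look-alikes about, which are no part of the job. Leave any green look-alike of the rack alone. Leave any pink look-alike of the spatula alone.

How it is judged:
By the outcome, as a careful person would: the job done as asked, in the order asked, and still so for the second after the job is handed in, with the robot touching nothing.
It also fails if it takes over 51 s, if anything falls off the work surface, if the arm or the gripper's body presses on something with over 40 N, if the wrist force passes 120 N, or if a joint passes its speed limit or range.

## Working session

There is one attempt and no reset: what is moved stays moved. The work goes in short steps, Python scripts to look and compute and a tool call to move; the robot and the scene stay as the last step left them, time stands still between calls to the robot, and variables do not carry over. Pictures are saved under pics/ and viewed, about 8 in all and at most 12, crops included, and the job is handed in when it is done.

Besides the shell and the picture viewer there is one more tool, called after ">>>" as name(argument=value, ...) on one line, values as JSON. jog_arm: Moves the arm, as the interface text tells. Its arguments: {"type":"object","properties":{"plan":{"type":"string"},"newtons":{"type":"number"}},"required":["plan"]}

```bash
ls; mkdir -p pics
python3 - <<'E'
from rig import robot
import cv2
for n in("scene","top"):
    cv2.imwrite(f"pics/{n}0.png",robot.capture(n)); print(n,robot.camera_info(n))
print(robot.sense(),robot.grasp_offset)
E
```

```text
pics
scene {'mtx': array([[478.29342425,   0.        , 284.01782403],
       [  0.        , 478.29342425, 210.5383019 ],
       [  0.        ,   0.        ,   1.        ]]), 'xyz': array([ 1.22062237, -0.35553839,  1.16035157]), 'attitude': array([-0.24209674,  0.82495588,  0.49100626, -0.14053404])}
top {'mtx': array([[492.77961127,   0.        , 287.94946127],
       [  0.        , 492.77961127, 205.63817897],
       [  0.        ,   0.        ,   1.        ]]), 'xyz': array([ 0.28693422, -0.03753394,  1.76235396]), 'attitude': array([ 0.07152931, -0.69740019,  0.71018651, -0.06443334])}
{'time_s': 0.1, 'qpos': array([ 1.09198371e+00,  2.87087199e-01,  1.57802107e+00, -2.22073177e-05,
        1.27860127e+00, -1.49947813e-01]), 'qvel': array([-9.27710180e-04,  3.00108027e-05, -4.88739696e-03,  3.24270294e-03,
       -2.13418804e-04,  1.04302859e-03]), 'tau': array([ 8.76234444e-04, -4.07291365e+01, -2.93702173e+01, -1.67611092e-04,
        3.43422551e-03,  2.31165247e-07]), 'ee_pos': array([0.21764233, 0.6382559 , 0.19828398]), 'tcp_rot': array([-3.17189048e-04,  1.63689157e-01,  9.86511399e-01, -1.00984891e-03]), 'wrist_force': array([ 0.2587075 , -0.51564249,  0.87065172]), 'torque': array([-0.00044533,  0.02964588, -0.02449441]), 'opening': 0.08476933364959799} 0.0187
```

View pics/scene0.png

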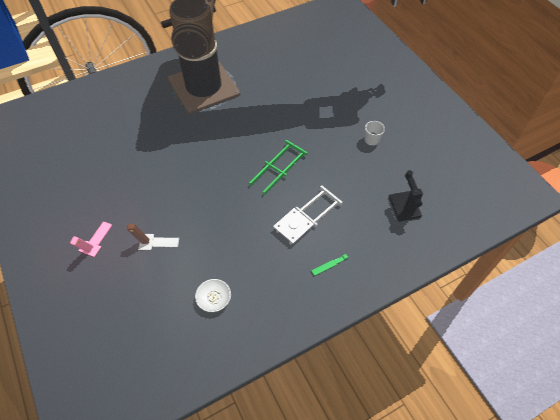

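View pics/top0.png

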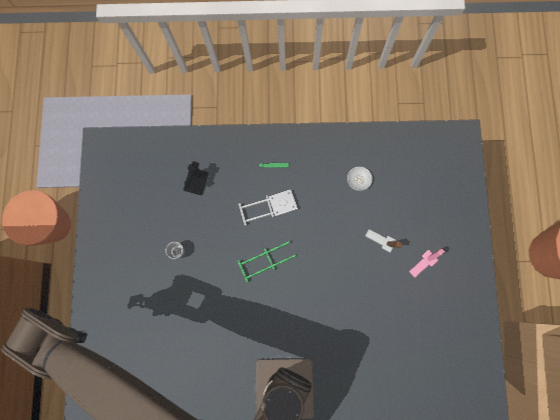

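The rack could be the steel one at top (268,206) or the green one at (267,260). The spatula could be the steel and wood one at (383,241) or the pink one at (430,262). By the description I choose steel and wood. Next I'll take a close crop and coarse positions.

```bash
cat > h.py <<'E'
import numpy as np,cv2
from rig import robot
from scipy.spatial.transform import Rotation as R
def rot(q): return R.from_quat(np.roll(q,-1))
def ray(ci,uv,z):
    d=rot(ci["attitude"]).apply(np.linalg.solve(ci["mtx"],[uv[0],uv[1],1])); o=np.array(ci["xyz"])
    return o+d*(z-o[2])/d[2]
def proj(ci,p):
    c=ci["mtx"]@rot(ci["attitude"]).inv().apply(np.array(p)-ci["xyz"]); return c[:2]/c[2]
E
python3 - <<'E'
from h import *
t=cv2.imread("pics/top0.png"); s=cv2.imread("pics/scene0.png")
a=cv2.resize(t[180:280,225:325],(396,396),interpolation=3)
b=cv2.resize(t[210:290,360:460],(396,317),interpolation=3); b=cv2.copyMakeBorder(b,0,79,0,0,0)
cv2.imwrite("pics/crop1.png",np.hstack([a,b]))
ct=robot.camera_info("top")
for n,uv,z in[("plate",(283,203),.025),("stop",(242,213),.02),("spat foot",(390,245),.004),("tip",(368,235),.002),("handleend",(402,243),.09),("dish",(359,178),.01),("lever",(274,165),.01),("cup",(174,250),.03),("gauge",(196,180),.05),("green",(267,260),.02)]:
    print(n,ray(ct,uv,z).round(3))
w=robot.camera_info("wrist"); T=robot.sense()
Rt=rot(T["tcp_rot"]); print(Rt.inv().apply(w["xyz"]-T["ee_pos"]),(Rt.inv()*rot(w["attitude"])).as_matrix().round(3),w["mtx"])
E
```

```text
plate [ 0.636 -0.005  0.025]
stop [0.603 0.143 0.02 ]
spat foot [ 0.48  -0.385  0.004]
tip [ 0.517 -0.308  0.002]
handleend [ 0.476 -0.409  0.09 ]
dish [ 0.727 -0.284  0.01 ]
lever [0.782 0.026 0.01 ]
cup [0.473 0.382 0.03 ]
gauge [0.721 0.305 0.05 ]
green [0.433 0.054 0.02 ]
[ 0.07441636 -0.00061477 -0.17508689] [[ 0.    -0.955 -0.296]
 [ 1.     0.    -0.   ]
 [ 0.001 -0.296  0.955]] [[360.69114704   0.         280.04397101]
 [  0.         360.69114704 210.59270069]
 [  0.           0.           1.        ]]
```

View pics/crop1.png

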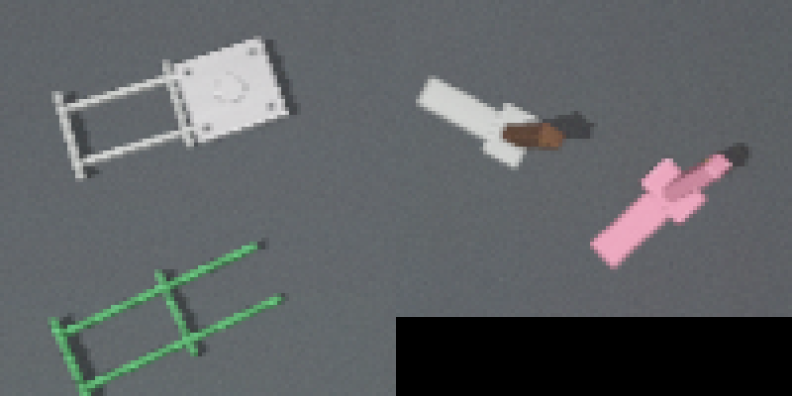

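The crop confirms it: the steel rack carries the plate with its round boss, and the wooden-handled spatula is the one to use. I'll move over the rack to measure with the wrist camera.

>>> jog_arm(plan="29 -40 0 0 0 -0.07 0; 58 -80 0 0 0 -0.14 0; 87 -120 0 0 0 -0.21 0; 116 -160 0 0 0 -0.28 0; 145 -200 0 0 0 -0.35 0")

```text
time_s: 0.6
ee_pos: [0.3631, 0.4364, 0.1977]
tcp_rot: [-0.001, 0.334, 0.943, -0.001]
wrist_force: [1.3, 1.3, 0.3]
opening: 0.0855
```

>>> jog_arm(plan="29 -40 0 0 0 -0.07 0; 58 -80 0 0 0 -0.14 0; 87 -120 0 0 0 -0.21 0; 116 -160 0 0 0 -0.28 0; 145 -200 0 0 0 -0.35 0")

```text
time_s: 1.1
ee_pos: [0.5086, 0.2345, 0.1973]
tcp_rot: [-0.001, 0.494, 0.869, -0.001]
wrist_force: [-0.7, 0.6, -0.3]
opening: 0.0854
```

>>> jog_arm(plan="29 -40 0 0 0 -0.07 0; 58 -80 0 0 0 -0.14 0; 87 -120 0 0 0 -0.21 0; 116 -160 0 0 0 -0.28 0; 130 -170 0 0 0 -0.35 0")

```text
time_s: 1.6
ee_pos: [0.6402, 0.06, 0.1965]
tcp_rot: [-0.001, 0.641, 0.768, -0.002]
wrist_force: [-0.5, -0.1, 0.9]
opening: 0.0855
```

```bash
cat > look.py <<'E'
import sys,pickle
from h import *
def look(n):
    s=robot.sense(); ci=robot.camera_info("wrist"); im=robot.capture("wrist")
    cv2.imwrite(f"pics/{n}.png",im); pickle.dump((s,ci),open(f"pics/{n}.pkl","wb"))
    print(s["time_s"],s["ee_pos"].round(4),s["tcp_rot"].round(4),s["qpos"].round(3),s["qvel"].round(3),s["opening"])
    return im,ci,s
if __name__=="__main__": look(sys.argv[1])
E
python3 look.py w1
```

```text
1.6 [0.6402 0.06   0.1965] [-0.0011  0.641   0.7676 -0.0017] [-6.300e-02  2.220e-01  1.660e+00 -1.000e-03  1.264e+00 -2.420e-01] [-0.097  0.264 -0.302  0.043  0.066  0.573] 0.08547145145895703
```

View pics/w1.png

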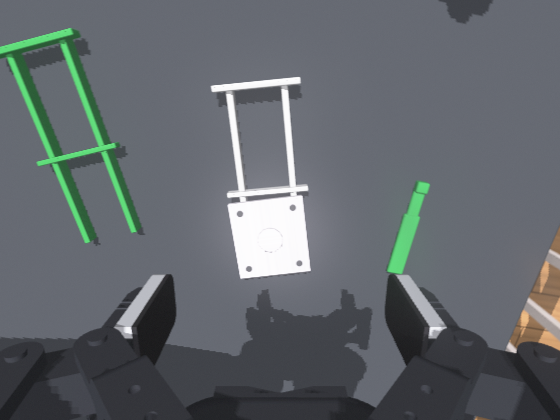

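The wrist picture shows the steel rack: stop from (213,90) to (300,82), bar from (228,194) to (308,188), and plate corners near (230,204), (302,197), (309,271), (240,278) with the boss up. I'll measure it from a still frame.

```bash
cat > rackm.py <<'E'
import sys
from look import *
def rackmeas(im,ci):
    g=im.min(2); m=(g>120).astype(np.uint8); 
    op=cv2.morphologyEx(m,cv2.MORPH_OPEN,np.ones((25,25)))
    c=max(cv2.findContours(op,0,2)[0],key=cv2.contourArea); box=cv2.boxPoints(cv2.minAreaRect(c))
    print("plate px",box.round(1).tolist())
    P=np.array([ray(ci,b,.022) for b in box]); print("plate corners(z22)",P.round(4).tolist(),"ctr",P.mean(0).round(4))
    return m,op
if __name__=="__main__":
    im,ci,s=look(sys.argv[1]); m,op=rackmeas(im,ci)
    rest=m&~cv2.dilate(op,np.ones((3,3)))
    n,l,st,ce=cv2.connectedComponentsWithStats(rest)
    for i in range(1,n):
        if st[i,4]>80: print(st[i],ce[i].round(1))
    # thick horizontal-ish members: rows profile open with wide kernel
    hb=cv2.morphologyEx(m[:,:],cv2.MORPH_OPEN,np.ones((4,15),np.uint8))&~cv2.dilate(op,np.ones((3,3)))
    n,l,st,ce=cv2.connectedComponentsWithStats(hb)
    for i in range(1,n):
        if st[i,4]>150:
            r=cv2.minAreaRect(np.argwhere(l==i)[:,::-1].astype(np.float32)); b=cv2.boxPoints(r)
            print("member",r,b.round(1).tolist())
            for z in(.019,.022): print(z,ray(ci,r[0],z).round(4),[ray(ci,q,z)[:2].round(4).tolist() for q in b])
E
python3 rackm.py w2
```

```text
1.65 [0.6413 0.06   0.1965] [-6.000e-04  6.418e-01  7.668e-01 -1.300e-03] [-6.300e-02  2.230e-01  1.658e+00 -1.000e-03  1.262e+00 -2.400e-01] [ 0.05  -0.044  0.057  0.019  0.023 -0.1  ] 0.08537981971146602
plate px [[226.0, 201.1999969482422], [302.1000061035156, 193.8000030517578], [309.6000061035156, 271.1000061035156], [233.5, 278.3999938964844]]
plate corners(z22) [[0.5921, 0.0266, 0.022], [0.666, 0.0477, 0.022], [0.6905, -0.0346, 0.022], [0.6115, -0.0578, 0.022]] ctr [ 0.64   -0.0045  0.022 ]
[ 208   76   99  123 3186] [260. 142.]
[303 196  16  61 514] [310.4 224.1]
[223 202   8  46 119] [226.6 225.2]
[542 247  18  25 256] [551.1 258.5]
[114 274  51  64 946] [137.9 305.2]
[396 274  51  64 936] [422.5 305.4]
[522 295  38  44 854] [542.6 316. ]
[504 339  13  14 106] [510.4 346.8]
member ((252.62332153320312, 84.67123413085938), (7.8513593673706055, 89.66252136230469), 83.9909896850586) [[207.60000610351562, 85.5], [296.79998779296875, 76.0999984741211], [297.6000061035156, 83.9000015258789], [208.39999389648438, 93.30000305175781]]
0.019 [0.6011 0.1409 0.019 ] [[0.5603, 0.1329], [
[... 1180 characters left out ...]
[[114.0999984741211, 327.8999938964844], [129.3000030517578, 302.1000061035156], [142.3000030517578, 309.79998779296875], [127.0999984741211, 335.6000061035156]]
0.019 [ 0.5012 -0.1309  0.019 ] [[0.486, -0.1458], [0.5013, -0.1091], [0.5162, -0.1163], [0.5012, -0.1535]]
0.022 [ 0.5023 -0.1287  0.022 ] [[0.4873, -0.1434], [0.5024, -0.107], [0.5171, -0.1142], [0.5023, -0.151]]
member ((434.5, 322.5), (13.0, 21.0), 90.0) [[424.0, 316.0], [445.0, 316.0], [445.0, 329.0], [424.0, 329.0]]
0.019 [ 0.8428 -0.074   0.019 ] [[0.8287, -0.0679], [0.8519, -0.0637], [0.8571, -0.0801], [0.8336, -0.0844]]
0.022 [ 0.841  -0.0722  0.022 ] [[0.827, -0.0662], [0.85, -0.0621], [0.8552, -0.0783], [0.8319, -0.0825]]
```

>>> jog_arm(plan="-17 -42 0 0 0 -0.06 0; -34 -84 0 0 0 -0.12 0; -51 -126 0 0 0 -0.18 0; -68 -168 0 0 0 -0.24 0; -85 -210 0 0 0 -0.31 0")

```text
time_s: 2.2
ee_pos: [0.5532, -0.1476, 0.196]
tcp_rot: [-0.002, 0.75, 0.661, -0.001]
wrist_force: [1.0, 0.1, -0.3]
opening: 0.0855
```

>>> jog_arm(plan="-17 -42 0 0 0 -0.06 0; -34 -84 0 0 0 -0.12 0; -51 -126 0 0 0 -0.18 0; -68 -168 0 0 0 -0.24 0; -80 -205 0 0 0 -0.31 0")

```text
time_s: 2.7
ee_pos: [0.472, -0.3527, 0.1958]
tcp_rot: [-0.003, 0.844, 0.537, -0.001]
wrist_force: [0.7, 0.5, 0.3]
opening: 0.0853
```

>>> jog_arm(plan="0 0 0 0 0 0 0; 0 0 0 0 0 0 0")

```text
time_s: 2.9
ee_pos: [0.4716, -0.3518, 0.1953]
tcp_rot: [-0.004, 0.843, 0.537, -0.001]
wrist_force: [0.0, -0.3, -1.5]
opening: 0.0853
```

```bash
python3 look.py w3
```

```text
2.9 [ 0.4716 -0.3518  0.1953] [-3.800e-03  8.433e-01  5.374e-01 -6.000e-04] [-0.813  0.105  1.794  0.     1.249 -0.377] [ 0.034 -0.006  0.005  0.004 -0.001  0.004] 0.085336649053377
```

View pics/w3.png

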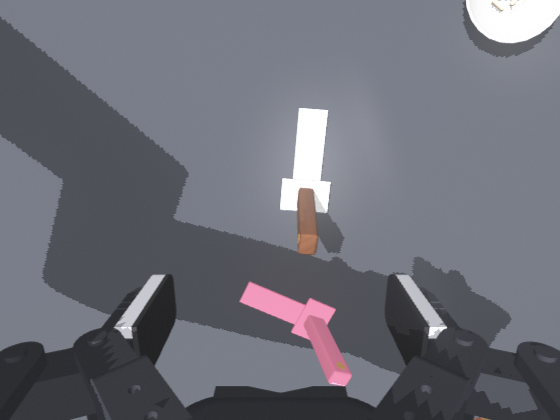

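The wooden spatula has its blade end at (312,108), foot at (305,195) and handle top at (308,245). The pink one is close by: foot (314,320), handle top (338,370), blade tip (252,295).

```bash
cat > spat.py <<'E'
import pickle
from h import *
s,ci=pickle.load(open("pics/w3.pkl","rb")); im=cv2.imread("pics/w3.png")
def rect(m,n,zs):
    c=max(cv2.findContours(m.astype(np.uint8),0,2)[0],key=cv2.contourArea); r=cv2.minAreaRect(c)
    b=cv2.boxPoints(r); print(n,np.round(r[0],1),np.round(r[1],1),b.round(0).tolist())
    for z in zs: print("   z",z,"c",ray(ci,r[0],z).round(4),[ray(ci,q,z)[:2].round(4).tolist() for q in b])
hsv=cv2.cvtColor(im,cv2.COLOR_BGR2HSV)
w=((im.min(2)>150)&(np.indices(im.shape[:2])[0]<240)&(np.indices(im.shape[:2])[1]<450)).astype(np.uint8)
foot=cv2.morphologyEx(w,cv2.MORPH_OPEN,np.ones((3,41),np.uint8)); 
rect(w[:,:]*(np.indices(w.shape)[0]<178),"blade",[.0025])
rect(foot,"foot",[.004])
wood=(hsv[:,:,0]<18)&(hsv[:,:,1]>90)&(np.indices(w.shape)[0]<270)&(np.indices(w.shape)[0]>150)
rect(wood,"wood",[.086])
rect((hsv[:,:,0]>160)&(hsv[:,:,1]>60),"pink",[.0,.086])
for n,uv,z in[("woodtop",(308,243),.086),("pinktop",(339,375),.085),("pinkfoot",(314,320),.004)]: print(n,ray(ci,uv,z).round(4))
E
python3 spat.py
```

```text
blade [309.9 143.2] [30.1 70.6] [[292.0, 177.0], [298.0, 107.0], [328.0, 109.0], [322.0, 180.0]]
   z 0.0025 c [ 0.5127 -0.3346  0.0025] [[0.4817, -0.3585], [0.5164, -0.2973], [0.542, -0.3121], [0.5088, -0.3742]]
foot [305.5 184. ] [ 6. 49.] [[281.0, 181.0], [330.0, 181.0], [330.0, 187.0], [281.0, 187.0]]
   z 0.004 c [ 0.4917 -0.371   0.004 ] [[0.4699, -0.3574], [0.516, -0.3787], [0.5135, -0.3846], [0.4672, -0.3632]]
wood [307.6 234.8] [19.4 37.9] [[296.0, 253.0], [300.0, 215.0], [319.0, 217.0], [315.0, 255.0]]
   z 0.086 c [ 0.4786 -0.3926  0.086 ] [[0.463, -0.4032], [0.48, -0.3738], [0.4938, -0.3823], [0.4772, -0.412]]
pink [306.5 322.6] [141.2  58.9] [[234.0, 297.0], [274.0, 253.0], [378.0, 348.0], [339.0, 392.0]]
   z 0.0 c [ 0.4247 -0.5264  0.    ] [[0.3626, -0.4599], [0.4278, -0.4296], [0.4896, -0.596], [0.4211, -0.6366]]
   z 0.086 c [ 0.4433 -0.4705  0.086 ] [[0.3957, -0.4194], [0.4457, -0.3961], [0.4932, -0.5239], [0.4406, -0.555]]
woodtop [ 0.476  -0.3995  0.086 ]
pinktop [ 0.4481 -0.5374  0.085 ]
pinkfoot [ 0.435  -0.5242  0.004 ]
```

```bash
cat >> h.py <<'E'
from math import *
def tcp_for(org,yaw,th):
    """TCP pose holding spatula with origin org, yaw, heel-up pitch th"""
    S=R.from_euler('z',yaw)*R.from_euler('y',th)   # +y pitch: tip down/heel up
    hd=np.array([-sin(radians(15)),0,cos(radians(15))])
    p=np.array([0,0,.003])+hd*(.055-.0187)
    z=-hd; y=np.array([0,-1.,0]); M=np.c_[np.cross(y,z),y,z]
    return np.array(org)+S.apply(p), S*R.from_matrix(M)
def delta(p,Q,s=None):
    s=s or robot.sense()
    return ((p-s["ee_pos"])*1000).round(1),((Q*rot(s["tcp_rot"]).inv()).as_rotvec()).round(4)
RO=np.array([.6302,.0398,0]); RY=radians(105.9)
ux=np.array([cos(RY),sin(RY),0]); uy=np.array([-sin(RY),cos(RY),0]); uz=np.array([0,0,1.])
def rackp(x,y,z): return RO+x*ux+y*uy+z*uz
E
python3 - <<'E'
from h import *
p,Q=tcp_for([.4868,-.3818,0],radians(61.2),0)
z=Q.apply([0,0,1]); print(p,z)
print("pre",delta(p-.075*z,Q)); print("down",(75*z).round(1))
E
```

```text
[ 0.48227386 -0.39003302  0.03806311] [ 0.12468703  0.22680486 -0.96592583]
pre (array([  0.9, -56. , -84.8]), array([ 0.2278, -0.1231, -0.0683]))
down [  9.4  17.  -72.4]
```

>>> jog_arm(plan="0 -28 -10 0.114 -0.062 -0.034 0; 1 -56 -20 0.228 -0.123 -0.068 0; 1 -56 -50 0.228 -0.123 -0.068 0; 1 -56 -85 0.228 -0.123 -0.068 0; 1 -56 -85 0.228 -0.123 -0.068 0")

```text
time_s: 3.45
ee_pos: [0.4713, -0.402, 0.1043]
tcp_rot: [-0.073, 0.853, 0.505, 0.112]
wrist_force: [-0.3, 1.8, -0.2]
opening: 0.0856
```

Run:
```python
from h import *
cv2.imwrite("pics/a.png",robot.capture("scene")); im=robot.capture("wrist"); cv2.imwrite("pics/w4.png",im)
p,Q=tcp_for([.4868,-.3818,0],radians(61.2),0)
z=Q.apply([0,0,1]); print(delta(p-.075*z,Q)); print(delta(p,Q),robot.sense()["qpos"])
```

```text
(array([-0.8, -2. ,  0.4]), array([-0.0021, -0.0008, -0.003 ]))
(array([  8.6,  15. , -72.1]), array([-0.0021, -0.0008, -0.003 ])) [-0.97647131  0.31050416  1.7361291   0.24707475  1.22933207 -0.57537111]
```

View pics/w4.png

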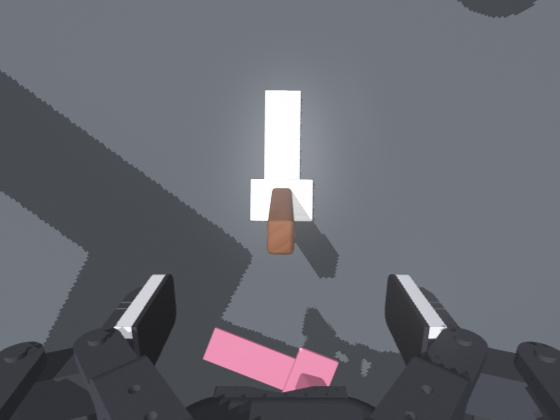

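The spatula is centred between the fingers, with its blade vertical at column 282. I'll descend and grip.

>>> jog_arm(plan="2 3 -18 0 0 0 0; 4 7 -36 0 0 0 0; 6.5 11 -54 0 0 0 0; 8.6 15 -72 0 0 0 0; 8.6 15 -72 0 0 0 0")

```text
time_s: 4.05
ee_pos: [0.4821, -0.3875, 0.0363]
tcp_rot: [-0.07, 0.852, 0.506, 0.112]
wrist_force: [-0.4, 0.1, 0.2]
opening: 0.0854
```

>>> jog_arm(plan="0 0 0 0 0 0 120; 0 0 0 0 0 0 255; 0 0 0 0 0 0 255; 0 0 0 0 0 0 255; 0 0 0 0 0 0 255", newtons=80)

```text
time_s: 4.55
ee_pos: [0.4822, -0.3881, 0.0372]
tcp_rot: [-0.069, 0.852, 0.507, 0.112]
wrist_force: [-0.6, -0.2, 0.4]
opening: 0.0142
```

>>> jog_arm(plan="0 0 0 0 0 0 255; 0 0 0 0 0 0 255; 0 0 0 0 0 0 255; 0 0 0 0 0 0 255; 0 0 0 0 0 0 255")

```text
time_s: 5.05
ee_pos: [0.4821, -0.3883, 0.0372]
tcp_rot: [-0.069, 0.852, 0.507, 0.112]
wrist_force: [-1.0, -0.9, 0.1]
opening: 0.0145
```

Run:
```python
from h import *
s=robot.sense(); print(s["qpos"],s["ee_pos"],s["tcp_rot"],s["opening"],s["wrist_force"])
p,Q=tcp_for([.4868,-.3818,0],radians(61.2),0); print(delta(p,Q))
```

```text
[-0.95013617  0.39162684  1.78106673  0.26365823  1.10427008 -0.58725062] [ 0.4820955  -0.3883476   0.03724957] [-0.0689274   0.85209423  0.50659751  0.1119973 ] 0.014465000877801048 [-1.01679327 -0.94969089  0.14169033]
(array([ 0.2, -1.7,  0.8]), array([-0.0036, -0.0026, -0.0052]))
```

```bash
python3 - <<'E'
from h import *
import json
s=robot.sense(); S=R.from_euler('z',radians(61.2)); Q=rot(s["tcp_rot"])
p=S.inv().apply(s["ee_pos"]-np.array([.4868,-.3818,0])); M=(S.inv()*Q).as_quat()
json.dump([p.tolist(),M.tolist()],open("rel.json","w")); print(p,Q.as_quat())
E
cat >> h.py <<'E'
import json,os
if os.path.exists("rel.json"):
    pr,qr=json.load(open("rel.json"))
    def tcp_for(org,yaw,th):
        S=R.from_euler('z',yaw)*R.from_euler('y',th)
        return np.array(org)+S.apply(pr), S*R.from_quat(qr)
    def spat_now(s=None):
        s=s or robot.sense(); S=rot(s["tcp_rot"])*R.from_quat(qr).inv()
        o=s["ee_pos"]-S.apply(pr); d=o-RO
        r=(R.from_euler('z',RY).inv()*S).as_rotvec()
        return (np.array([d@ux,d@uy,d[2]])*1000).round(1),np.degrees(r).round(1)
E
python3 -c "
from h import *
print(spat_now())
print(delta(*tcp_for(rackp(-.206,0,.060),RY,0)),delta(*tcp_for(rackp(-.206,0,.007),RY,0)))"
```

```text
[-0.00800411  0.00096825  0.03724957] [ 0.85209423  0.50659751  0.1119973  -0.0689274 ]
(array([-366.2,  253.4,    0. ]), array([  0. ,   0. , -44.7]))
(array([205.8, 222.1,  60. ]), array([0.    , 0.    , 0.7802])) (array([205.8, 222.1,   7. ]), array([0.    , 0.    , 0.7802]))
```

>>> jog_arm(plan="0 0 20 0 0 0 255; 0 0 40 0 0 0 255; 10 10 60 0 0 0.03 255; 30 35 60 0 0 0.12 255; 55 60 60 0 0 0.22 255")

```text
time_s: 5.55
ee_pos: [0.5372, -0.3284, 0.0979]
tcp_rot: [-0.08, 0.791, 0.598, 0.104]
wrist_force: [1.3, -0.1, -2.0]
opening: 0.0139
```

>>> jog_arm(plan="30 30 0 0 0 0.11 255; 60 60 0 0 0 0.22 255; 90 90 0 0 0 0.33 255; 120 120 0 0 0 0.44 255; 145 150 0 0 0 0.54 255")

```text
time_s: 6.05
ee_pos: [0.6833, -0.1766, 0.097]
tcp_rot: [-0.106, 0.601, 0.788, 0.078]
wrist_force: [1.2, -0.9, -2.1]
opening: 0.0143
```

>>> jog_arm(plan="0 0 0 0 0 0 255; 0 0 0 0 0 0 255")

```text
time_s: 6.25
ee_pos: [0.6832, -0.175, 0.0957]
tcp_rot: [-0.107, 0.6, 0.789, 0.078]
wrist_force: [-0.4, -0.4, -2.0]
opening: 0.0139
```

```bash
python3 -c "
from look import *
print(spat_now(),robot.sense()['wrist_force'])
print(delta(*tcp_for(rackp(-.206,0,.007),RY,0)))
look('w5')
cv2.imwrite('pics/s5.png',robot.capture('scene'))
"
```

```text
(array([-213.1,    6.8,   58.4]), array([ 0.1, -0.1, -0.7])) [-0.35845908 -0.41822072 -2.03616167]
(array([  4.7,   8.7, -51.4]), array([-0.0005, -0.0014,  0.0117]))
6.25 [ 0.6832 -0.175   0.0957] [-0.1066  0.6001  0.789   0.0778] [-0.471  0.535  1.461  0.196  1.336 -0.805] [-0.045 -0.019  0.02  -0.008  0.004  0.001] 0.013906137990079096
```

View pics/w5.png

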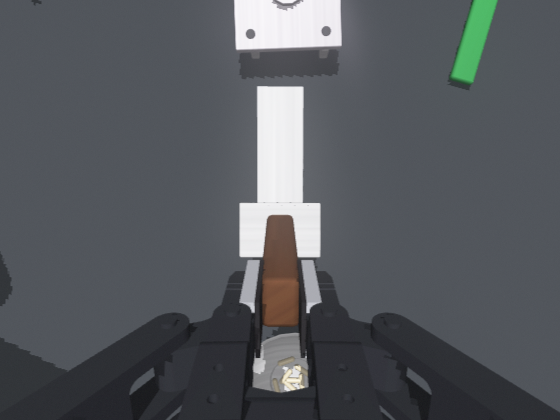

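The blade and plate are in clear view: plate near edge at rows 45–50 from (237,50) to (340,47), strip ends at (256,54) and (323,54), and the blade centred on column 280. I'll check alignment from this frame.

Run:
```python
import pickle
from h import *
s,ci=pickle.load(open("pics/w5.pkl","rb")); im=cv2.imread("pics/w5.png")
def rk(p): d=p-RO; return np.round([d@ux*1000,d@uy*1000,p[2]*1000],1)
m=(im.min(2)>140).astype(np.uint8)
# plate edges: rows just above bottom edge
for r in(10,25,38):
    c=np.flatnonzero(m[r,200:400])+200; print(r,c.min(),c.max(),rk(ray(ci,(c.min(),r),.022)),rk(ray(ci,(c.max()+1,r),.022)))
for c in(250,270,290,310,330):
    col=np.flatnonzero(m[:75,c]); print(c,col.max(),rk(ray(ci,(c,col.max()+1),.022)))
print(im[50:62,250:262].min(2)); print("strips",rk(ray(ci,(256,55),.012)),rk(ray(ci,(323,53),.012)))
S=spat_now(s);print(S)
for n,uv,z in[("tipL",(257,87),S[0][2]/1e3+.0025),("tipR",(303,87),S[0][2]/1e3+.0025)]: print(n,rk(ray(ci,uv,z)))
```

```text
10 234 340 [-60.8  39.6  22. ] [-61.5 -36.7  22. ]
25 235 340 [-71.3  39.   22. ] [-72.  -36.7  22. ]
38 235 341 [-80.5  39.1  22. ] [-81.1 -37.4  22. ]
250 49 [-89.   28.5  22. ]
270 48 [-88.5  14.1  22. ]
290 47 [-87.9  -0.2  22. ]
310 47 [-88.  -14.6  22. ]
330 46 [-87.4 -28.9  22. ]
[[110 108 106 108 109 108 109 107 107 109 108 109]
 [104 104 105 104 103 103 104 106 107 106 106 105]
 [ 93 100 100 101 103 102 102 102 105  96  84  83]
 [ 83  95 100 101 102 102 101  99 101  94  80  78]
 [ 78  92 102 100 100 100 101 100 101  93  78  78]
 [ 75  88 100  98  99 101 100 101 102  93  78  78]
 [ 74  87  99 100 102 101 102 103 103  93  79  78]
 [ 74  82  94 102 102 102 102 102 101  91  76  76]
 [ 72  75  85  90  92  92  92  93  91  82  75  77]
 [ 74  74  75  77  76  76  77  76  76  78  76  77]
 [ 73  75  74  74  75  76  75  76  76  76  75  76]
 [ 74  74  74  74  74  76  74  76  75  76  77  76]]
strips [-88.7  24.9  12. ] [-87.7 -25.   12. ]
(array([-213.1,    6.8,   58.4]), array([ 0.1, -0.1, -0.7]))
tipL [-127.1   21.1   60.9]
tipR [-127.3   -7.1   60.9]
```

>>> jog_arm(plan="2 4 -20 0 -0.001 0.006 255; 5 8 -40 0 -0.001 0.012 255; 5.5 8.8 -50 0 -0.001 0.012 255; 5.5 8.8 -50 0 -0.001 0.012 255; 5.5 8.8 -50 0 -0.001 0.012 255")

```text
time_s: 6.85
ee_pos: [0.6874, -0.1683, 0.0452]
tcp_rot: [-0.107, 0.597, 0.791, 0.077]
wrist_force: [-0.5, 0.3, -1.8]
opening: 0.0141
```

```bash
python3 -c "
from look import *
print(spat_now(),robot.sense()['wrist_force'])
print(delta(*tcp_for(rackp(-.150,-.0005,.007),RY,0)),delta(*tcp_for(rackp(-.107,-.0005,.007),RY,0)))
im,ci,s=look('w6')
def rk(p): d=p-RO; return np.round([d@ux*1000,d@uy*1000,p[2]*1000],1)
m=(im.min(2)>140)
for r in range(60,200,12):
    c=np.flatnonzero(m[r,230:330])+230
    if len(c): print(r,c.min(),c.max(),rk(ray(ci,(c.mean(),r),.0095)))
"
```

```text
(array([-207.7,    1.1,    7.9]), array([ 0.1, -0.1, -0.2])) [-0.48102969  0.31496472 -1.80781856]
(array([-14.3,  56. ,  -0.9]), array([-0.001 , -0.0016,  0.0032])) (array([-26.1,  97.3,  -0.9]), array([-0.001 , -0.0016,  0.0032]))
6.85 [ 0.6874 -0.1683  0.0452] [-0.1071  0.5967  0.7915  0.0775] [-0.46   0.594  1.474  0.201  1.265 -0.818] [ 0.002 -0.025 -0.028  0.     0.001 -0.001] 0.014095551058298164
96 257 303 [-127.1    1.9    9.5]
108 257 302 [-134.4    2.2    9.5]
120 257 303 [-141.7    1.9    9.5]
132 257 303 [-149.1    1.9    9.5]
144 257 303 [-156.5    1.9    9.5]
156 257 302 [-163.9    2.2    9.5]
168 257 302 [-171.3    2.1    9.5]
180 257 302 [-178.7    2.1    9.5]
192 257 302 [-186.1    2.1    9.5]
```

>>> jog_arm(plan="-4 16 0 0 0 0 255; -9 34 0 0 0 0.003 255; -13.5 52 0 0 0 0.003 255; -18 70 0 0 0 0.003 255; -18 70 0 0 0 0.003 255")

```text
time_s: 7.4
ee_pos: [0.6689, -0.0946, 0.0464]
tcp_rot: [-0.107, 0.594, 0.793, 0.077]
wrist_force: [-0.4, -0.1, -1.5]
opening: 0.0142
```

>>> jog_arm(plan="-3 11 0 0 0 0 255; -6 22 0 0 0 0 255; -7 27 0 0 0 0 255; -7 27 0 0 0 0 255; -7 27 0 0 0 0 255")

```text
time_s: 7.9
ee_pos: [0.6621, -0.0678, 0.0465]
tcp_rot: [-0.107, 0.594, 0.793, 0.078]
wrist_force: [-0.3, 0.0, -1.7]
opening: 0.0146
```

```bash
python3 -c "
from look import *
print(spat_now(),robot.sense()['wrist_force'])
im,ci,s=look('w7'); rackm=__import__('rackm')
cv2.imwrite('pics/s7.png',cv2.resize(robot.capture('scene')[150:300,200:400],(800,600),interpolation=3))
m=(im.min(2)>150)
def rk(p): d=p-RO; return np.round([d@ux*1000,d@uy*1000,p[2]*1000],1)
print([ (r,np.flatnonzero(m[r,200:400]).min()+200) for r in range(80,240,10)])
col=im[:,280].min(1); print(list(col[100:240:3]))
"
```

```text
(array([-104.2,   -2.1,    9.2]), array([ 0. , -0.1,  0.2])) [-0.31844805  0.04493807 -1.74515133]
7.9 [ 0.6621 -0.0678  0.0465] [-0.1071  0.5941  0.7934  0.0775] [-0.344  0.495  1.617  0.226  1.201 -0.73 ] [-0.006  0.003 -0.005  0.001  0.001  0.001] 0.014589416114654771
[(80, np.int64(209)), (90, np.int64(210)), (100, np.int64(210)), (110, np.int64(210)), (120, np.int64(210)), (130, np.int64(211)), (140, np.int64(211)), (150, np.int64(211)), (160, np.int64(211)), (170, np.int64(212)), (180, np.int64(212)), (190, np.int64(212)), (200, np.int64(212)), (210, np.int64(239)), (220, np.int64(239)), (230, np.int64(239))]
[np.uint8(236), np.uint8(236), np.uint8(238), np.uint8(243), np.uint8(244), np.uint8(245), np.uint8(243), np.uint8(241), np.uint8(244), np.uint8(242), np.uint8(242), np.uint8(245), np.uint8(241), np.uint8(241), np.uint8(239), np.uint8(238), np.uint8(238), np.uint8(159), np.uint8(231), np.uint8(234), np.uint8(234), np.uint8(233), np.uint8(234), np.uint8(234), np.uint8(234), np.uint8(234), np.uint8(234), np.uint8(233), np.uint8(233), np.uint8(233), np.uint8(233), np.uint8(234), np.uint8(233), np.uint8(225), np.uint8(149), np.uint8(161), np.uint8(158), np.uint8(233), np.uint8(202), np.uint8(77), np.uint8(75), np.uint8(75), np.uint8(73), np.uint8(72), np.uint8(72), np.uint8(69), np.uint8(68)]
```

View pics/w7.png

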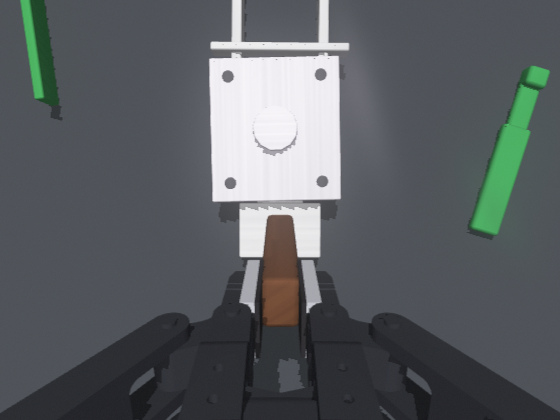

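The blade is under the plate: plate edge at row 200, foot front at row 205, strips at columns 237 and 324, and the blade centred at 280. Before turning I'll fit the arm's kinematics from logged states, to check joint limits along the turn.

```bash
cat > kin.py <<'E'
import pickle,glob
from h import *
from scipy.optimize import least_squares
ss=[pickle.load(open(f,"rb"))[0] for f in sorted(glob.glob("pics/w*.pkl"))]+[dict(qpos=np.array([1.09198,.287087,1.578021,0,1.2786,-.14995]),ee_pos=np.array([.21764,.63826,.19828]),tcp_rot=np.array([-3.17e-4,.163689,.986511,-.00101]))]
def fk(q,k):
    h,a,L1,L2,d,Lt,e=k
    A=R.from_euler('z',q[0]); B=A*R.from_euler('y',q[1]); C=B*R.from_euler('y',q[2]); D=C*R.from_euler('z',q[3])*R.from_euler('y',q[4])
    E=D*R.from_euler('z',q[5])*R.from_euler('z',pi/2)
    p=np.array([0,0,h])+A.apply([a,d,0])+B.apply([0,0,L1])+C.apply([e,0,L2]); w=p
    return p+D.apply([0,0,Lt]),E,w
def res(k):
    r=[]
    for s in ss:
        p,E,_=fk(s["qpos"],k); r+=list(p-s["ee_pos"])
    return r
k=least_squares(res,[.3,.0,.45,.4,.1,.25,0]).x
if __name__=="__main__":
    print(k.round(4),np.abs(res(k)).max())
    for s in ss[::3]: print(np.degrees((rot(s["tcp_rot"])*fk(s["qpos"],k)[1].inv()).as_rotvec()).round(2))
E
python3 kin.py
```

```text
[0.2403 0.     0.443  0.5725 0.1009 0.2811 0.0206] 2.917477605612895e-06
[ 0.  0. -0.]
[0. 0. 0.]
[-0. -0.  0.]
```

```bash
cat > traj.py <<'E'
from kin import *
def pose(th,P=(-.001,.016),D=.105,y=-.001,h=.0025,yaw=0):
    t=radians(th); x=P[0]-D*cos(t)-h*sin(t); z=P[1]+D*sin(t)-h*cos(t)
    return tcp_for(rackp(x,y,z),RY+yaw,t)
def ik(p,Q,q0):
    f=lambda q:np.r_[(fk(q,k)[0]-p)*10,(Q*fk(q,k)[1].inv()).as_rotvec()]
    r=least_squares(f,q0); return r.x,r.cost
if __name__=="__main__":
    q=robot.sense()["qpos"]
    for yaw in(0,):
        for th in range(0,111,10):
            p,Q=pose(th,yaw=yaw); q,c=ik(p,Q,q); print(th,(p*1000).round(0),q.round(2),"%.0e"%c,fk(q,k)[2].round(3),Q.apply([0,0,1]).round(2))
E
python3 traj.py
```

```text
0 [661. -70.  51.] [-0.35  0.49  1.62  0.22  1.21 -0.73] 2e-30 [ 0.683 -0.14   0.322] [-0.08  0.25 -0.97]
10 [659. -62.  70.] [-0.28  0.41  1.67  0.08  1.11 -0.6 ] 2e-30 [ 0.668 -0.086  0.35 ] [-0.03  0.08 -1.  ]
20 [656. -52.  87.] [-0.2   0.34  1.72 -0.09  1.04 -0.44] 4e-30 [ 0.651 -0.028  0.367] [ 0.02 -0.08 -1.  ]
30 [653. -39. 103.] [-0.11  0.3   1.76 -0.29  1.   -0.24] 6e-30 [0.634 0.031 0.374] [ 0.07 -0.25 -0.97]
40 [648. -23. 115.] [-0.02  0.29  1.79 -0.5   1.   -0.03] 3e-30 [0.617 0.091 0.37 ] [ 0.11 -0.41 -0.91]
50 [643.  -5. 125.] [ 0.08  0.29  1.81 -0.71  1.04  0.17] 6e-30 [0.6   0.15  0.355] [ 0.15 -0.55 -0.82]
60 [638.  13. 131.] [ 0.17  0.33  1.82 -0.9   1.11  0.36] 1e-29 [0.585 0.205 0.33 ] [ 0.19 -0.68 -0.71]
70 [632.  33. 134.] [ 0.26  0.39  1.82 -1.06  1.21  0.53] 1e-29 [0.571 0.255 0.296] [ 0.22 -0.79 -0.58]
80 [627.  53. 133.] [ 0.33  0.47  1.8  -1.19  1.34  0.66] 2e-30 [0.558 0.298 0.253] [ 0.24 -0.87 -0.42]
90 [621.  72. 129.] [ 0.39  0.56  1.78 -1.3   1.47  0.76] 2e-30 [0.548 0.334 0.202] [ 0.26 -0.93 -0.26]
100 [616.  91. 121.] [ 0.43  0.67  1.74 -1.39  1.61  0.85] 1e-30 [0.54  0.36  0.146] [ 0.27 -0.96 -0.09]
110 [611. 107. 110.] [ 0.46  0.79  1.7  -1.47  1.75  0.91] 1e-30 [0.536 0.377 0.086] [ 0.27 -0.96  0.09]
```

The fit is exact, and the turn is feasible to about 100° within joint limits. I'll compute the rows for the turn.

```bash
cat > rows.py <<'E'
import sys
from traj import *
def Px(th): return -.005 if th<60 else -.005-.001*(th-60)/30
def rows(ths,dz=0):
    s=robot.sense(); print("now",s["time_s"],spat_now(s),s["wrist_force"].round(1))
    for th in ths:
        p,Q=pose(th,P=(Px(th),.016+dz),D=.102); d,r=delta(p,Q,s); print(th,d,r)
if __name__=="__main__": rows(list(map(float,sys.argv[1:])))
E
python3 rows.py 0 4 8 12
```

```text
now 8.0 (array([-104.5,   -2.1,    9.2]), array([ 0. , -0.1,  0.2])) [ 0.4  0.7 -1.4]
0.0 [-0.4 -2.7  4.4] [-0.0014 -0.0008 -0.0028]
4.0 [-1.1 -0.1 12. ] [-0.0685 -0.02   -0.0028]
8.0 [-2.   3.  19.3] [-0.1356 -0.0392 -0.0027]
12.0 [-3.   6.6 26.5] [-0.2027 -0.0585 -0.0027]
```

>>> jog_arm(plan="0 -2.7 2 0 0 -0.002 255; -0.5 -2.7 4.4 -0.001 -0.001 -0.002 255; -1 -0.1 12 -0.068 -0.02 -0.002 255; -2 3 19.3 -0.135 -0.039 -0.002 255; -3 6.6 26.5 -0.202 -0.058 -0.002 255")

```text
time_s: 8.5
ee_pos: [0.6593, -0.0623, 0.0735]
tcp_rot: [-0.022, 0.601, 0.799, 0.014]
wrist_force: [0.3, -0.1, -2.4]
opening: 0.0141
```

```bash
python3 rows.py 12 20 26 32 38 44; python3 look.py w8
```

```text
now 8.5 (array([-106.1,   -1. ,   35.4]), array([-0. , 12.1, -0. ])) [ 0.3 -0.1 -2.4]
12.0 [-0.2  0.7 -0.6] [0.0021 0.0008 0.0004]
20.0 [-2.6  9.3 12.8] [-0.1322 -0.0375  0.0004]
26.0 [-4.8 16.8 22. ] [-0.2329 -0.0661  0.0004]
32.0 [-7.2 25.3 30.3] [-0.3337 -0.0948  0.0004]
38.0 [-9.8 34.5 37.6] [-4.344e-01 -1.235e-01  4.000e-04]
44.0 [-12.6  44.4  43.9] [-5.351e-01 -1.521e-01  4.000e-04]
8.5 [ 0.6593 -0.0623  0.0735] [-0.0223  0.6008  0.7989  0.0137] [-0.265  0.395  1.681  0.047  1.097 -0.569] [ 0.304 -0.287  0.211 -0.63  -0.327  0.578] 0.014055069605814709
```

View pics/w8.png

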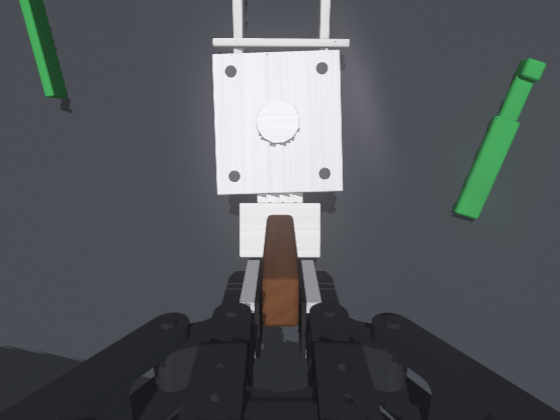

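The plate is now lifted on the blade, wrist load up by about half its weight, and its near edge is at row 192 clear of the foot at row 205. Continuing the turn.

>>> jog_arm(plan="-2.6 9.3 12.8 -0.132 -0.037 0 255; -4.8 16.8 22 -0.233 -0.066 0 255; -7.2 25.3 30.3 -0.334 -0.095 0 255; -9.8 34.5 37.6 -0.434 -0.123 0 255; -12.6 44.4 43.9 -0.535 -0.152 0 255")

```text
time_s: 9.05
ee_pos: [0.6471, -0.0152, 0.1203]
tcp_rot: [0.199, 0.582, 0.773, -0.153]
wrist_force: [-0.4, -0.2, -1.6]
opening: 0.014
```

```bash
python3 rows.py 44 49 54 59 64 69
python3 - <<'E'
from h import *
cv2.imwrite("pics/s9.png",cv2.resize(robot.capture("scene")[150:290,220:400],(800,600),interpolation=3))
E
python3 look.py w9
```

```text
now 9.05 (array([-77.8,  -2.2,  88. ]), array([-0.1, 44.2,  0. ])) [-0.4 -0.2 -1.6]
44.0 [-0.4 -2.7 -2.8] [ 0.0035  0.0026 -0.001 ]
49.0 [-2.9  6.   1.6] [-0.0804 -0.0213 -0.0011]
54.0 [-5.5 15.1  5.2] [-0.1643 -0.0453 -0.0011]
59.0 [-8.1 24.4  7.9] [-0.2482 -0.0692 -0.0012]
64.0 [-10.8  33.8   9.8] [-0.3321 -0.0932 -0.0013]
69.0 [-13.5  43.2  10.9] [-0.4161 -0.1171 -0.0013]
9.1 [ 0.6457 -0.0116  0.1188] [ 0.1994  0.5803  0.7745 -0.1537] [ 0.032  0.286  1.802 -0.593  1.01   0.059] [-0.051  0.018 -0.004  0.204 -0.012 -0.244] 0.014436363038040474
```

View pics/w9.png

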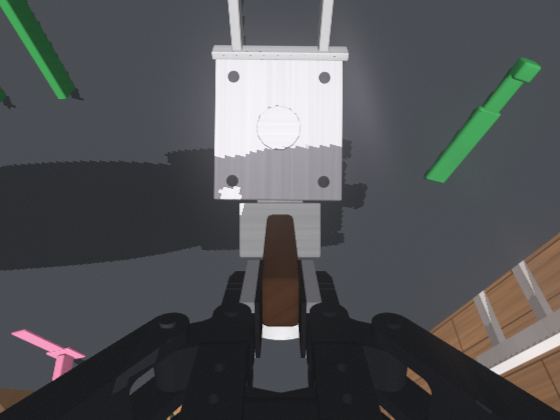

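The plate rides flush on the blade at 44°, its far edge (row 58) at the bar and its near edge (row 200) just clear of the foot. Continuing.

>>> jog_arm(plan="-2.6 6.5 2.5 -0.08 -0.022 0 255; -5.2 15 6 -0.164 -0.045 0 255; -8 24.4 8 -0.248 -0.069 0 255; -10.8 33.8 9.8 -0.332 -0.093 0 255; -13.5 43.2 10.9 -0.416 -0.117 0 255")

```text
time_s: 9.65
ee_pos: [0.633, 0.0299, 0.1303]
tcp_rot: [0.358, 0.536, 0.713, -0.277]
wrist_force: [0.4, -1.5, -0.1]
opening: 0.0141
```

```bash
python3 rows.py 69 73 77 81 85 88
```

```text
now 9.65 (array([-42.2,  -0.8, 109.5]), array([ 0.2, 68.9,  0.2])) [ 0.4 -1.5 -0.1]
69.0 [ 0.6 -1.9  0.8] [-0.0003 -0.0051 -0.0013]
73.0 [-1.5  5.7  1. ] [-0.0675 -0.0242 -0.0012]
77.0 [-3.7 13.3  0.7] [-0.1346 -0.0434 -0.001 ]
81.0 [-5.9 20.9 -0.3] [-0.2017 -0.0626 -0.0008]
85.0 [-8.  28.4 -1.7] [-0.2689 -0.0817 -0.0007]
88.0 [-9.6 33.9 -3.2] [-0.3192 -0.0961 -0.0005]
```

>>> jog_arm(plan="-1.5 5.7 1 -0.067 -0.024 -0.001 255; -3.7 13.3 0.7 -0.134 -0.043 -0.001 255; -5.9 20.9 -0.3 -0.202 -0.062 -0.001 255; -8 28.4 -1.7 -0.269 -0.082 -0.001 255; -8 28.4 -1.7 -0.269 -0.082 -0.001 255")

```text
time_s: 10.15
ee_pos: [0.6252, 0.0578, 0.1285]
tcp_rot: [0.455, 0.493, 0.654, -0.35]
wrist_force: [0.5, -0.8, 3.1]
opening: 0.0141
```

```bash
python3 rows.py 85 88 91 94 97 100
python3 - <<'E'
from h import *
im=robot.capture("scene"); w=robot.capture("wrist"); cv2.imwrite("pics/w10.png",w)
a=cv2.resize(im[150:290,220:400],(540,420),interpolation=3)
cv2.imwrite("pics/s10.png",np.hstack([a,w[:,150:410]]))
m=w.min(2)>150; print([(r,int(m[r,200:360].sum())) for r in range(20,240,15)])
E
```

```text
now 10.15 (array([-17.8,  -1. , 117.4]), array([ 0.2, 85.2,  0.1])) [ 0.5 -0.8  3.1]
85.0 [-0.2  0.5  0.1] [ 0.0043 -0.0021  0.0013]
88.0 [-1.8  6.  -1.4] [-0.0461 -0.0164  0.0014]
91.0 [-3.3 11.5 -3.2] [-0.0964 -0.0307  0.0015]
94.0 [-4.8 16.9 -5.2] [-0.1468 -0.045   0.0015]
97.0 [-6.3 22.1 -7.6] [-0.1972 -0.0593  0.0016]
100.0 [ -7.8  27.2 -10.2] [-0.2476 -0.0737  0.0017]
[(20, 7), (35, 0), (50, 115), (65, 129), (80, 108), (95, 130), (110, 129), (125, 129), (140, 128), (155, 128), (170, 127), (185, 105), (200, 127), (215, 60), (230, 54)]
```

>>> jog_arm(plan="-0.5 2 1 -0.016 -0.005 0 255; -1.8 6 0.2 -0.046 -0.016 0.001 255; -2.6 9 -0.8 -0.072 -0.024 0.001 255; -3.3 11.5 -1.7 -0.096 -0.031 0.001 255; -3.3 11.5 -1.7 -0.096 -0.031 0.001 255")

```text
time_s: 10.75
ee_pos: [0.6218, 0.0693, 0.1269]
tcp_rot: [0.488, 0.477, 0.629, -0.372]
wrist_force: [-0.2, -1.5, 1.0]
opening: 0.0142
```

```bash
python3 rows.py 91 93 95 97 99 101
python3 - <<'E'
from h import *
w=robot.capture("wrist"); cv2.imwrite("pics/w11.png",w)
m=w.min(2)>150; print([(r,int(m[r,200:360].sum())) for r in range(20,240,15)])
E
```

```text
now 10.75 (array([ -6.7,  -0.9, 119.4]), array([-0. , 90.8, -0.1])) [-0.2 -1.5  1. ]
91.0 [ 0.1 -0.  -1.5] [-0.0035  0.0011  0.0012]
93.0 [-0.9  3.5 -2.8] [-0.0371 -0.0085  0.0012]
95.0 [-1.9  7.1 -4.3] [-0.0706 -0.018   0.0011]
97.0 [-2.9 10.6 -5.9] [-0.1042 -0.0275  0.0011]
99.0 [-3.9 14.  -7.7] [-0.1378 -0.0371  0.0011]
101.0 [-4.9 17.4 -9.5] [-0.1714 -0.0466  0.001 ]
[(20, 0), (35, 0), (50, 131), (65, 129), (80, 106), (95, 129), (110, 129), (125, 129), (140, 126), (155, 127), (170, 127), (185, 105), (200, 127), (215, 58), (230, 54)]
```

>>> jog_arm(plan="-0.9 3.5 -1.3 -0.037 -0.009 0.001 255; -1.9 7.1 -2.8 -0.071 -0.018 0.001 255; -2.9 10.6 -4.4 -0.104 -0.027 0.001 255; -2.9 10.6 -4.4 -0.104 -0.027 0.001 255; -2.9 10.6 -4.4 -0.104 -0.027 0.001 255")

```text
time_s: 11.3
ee_pos: [0.6193, 0.0801, 0.1231]
tcp_rot: [0.521, 0.456, 0.603, -0.397]
wrist_force: [0.7, -0.0, 2.3]
opening: 0.014
```

```bash
python3 rows.py 97 99 101
python3 - <<'E'
from h import *
w=robot.capture("wrist"); cv2.imwrite("pics/w12.png",w); im=robot.capture("scene")
m=w.min(2)>150; print([(r,int(m[r,200:360].sum())) for r in range(20,240,15)])
a=cv2.resize(im[150:290,220:400],(540,420),interpolation=3)
cv2.imwrite("pics/s12.png",np.hstack([a,w[:,150:410]]))
E
```

```text
now 11.3 (array([  3.8,  -1.5, 119.7]), array([-0. , 96.9, -0.1])) [ 0.7 -0.   2.3]
97.0 [-0.5 -0.3 -2.2] [-0.0014  0.0005  0.0005]
99.0 [-1.4  3.2 -3.9] [-0.035  -0.009   0.0005]
101.0 [-2.4  6.5 -5.8] [-0.0685 -0.0186  0.0005]
[(20, 0), (35, 9), (50, 130), (65, 128), (80, 105), (95, 128), (110, 127), (125, 126), (140, 126), (155, 127), (170, 127), (185, 105), (200, 126), (215, 58), (230, 51)]
```

View pics/s12.png

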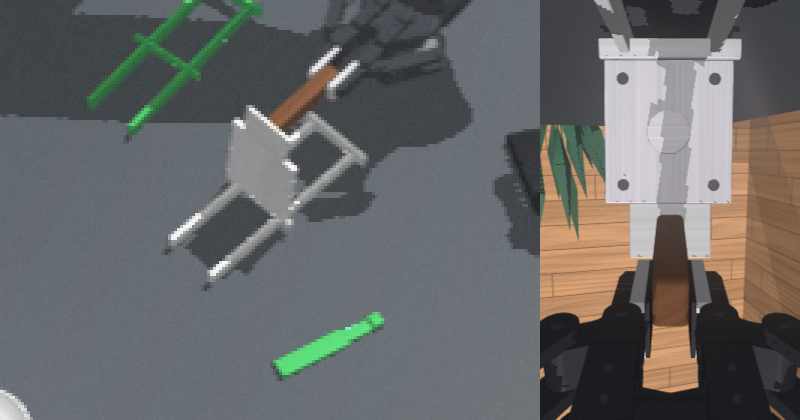

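The plate stands upright, flush on the blade and against the bar, but its top edge (row 203) is pinched under the foot. I'll lift the spatula slightly along the plate to free it, then tip further.

>>> jog_arm(plan="0 0 3 0 0 0 255; 0 0 6 0 0 0 255; -0.5 1.5 6 -0.017 -0.005 0 255; -1 3 5.5 -0.034 -0.009 0 255; -1 3 5.5 -0.034 -0.009 0 255")

```text
time_s: 11.9
ee_pos: [0.6175, 0.0829, 0.1272]
tcp_rot: [0.53, 0.449, 0.594, -0.406]
wrist_force: [-0.7, 1.1, -0.9]
opening: 0.0141
```

```bash
python3 rows.py 99 101 103
python3 - <<'E'
from h import *
w=robot.capture("wrist"); cv2.imwrite("pics/w13.png",w)
m=w.min(2)>150; print([(r,int(m[r,200:360].sum())) for r in range(20,240,15)])
E
```

```text
now 11.9 (array([  6.8,  -0.6, 125. ]), array([ 0.1, 98.9,  0.1])) [-0.7  1.1 -0.9]
99.0 [ 0.3  0.4 -8. ] [-0.0015 -0.0023  0.0008]
101.0 [-0.7  3.8 -9.8] [-0.0351 -0.0119  0.0009]
103.0 [ -1.6   7.1 -11.8] [-0.0687 -0.0214  0.0009]
[(20, 38), (35, 89), (50, 66), (65, 7), (80, 0), (95, 45), (110, 46), (125, 46), (140, 46), (155, 46), (170, 46), (185, 46), (200, 46), (215, 56), (230, 53)]
```

The plate has toppled: only the bare blade, 46 px wide, is left in front of the camera. I'll back the spatula out, levelling it, and inspect numerically.

```bash
cat > back.py <<'E'
from traj import *
s=robot.sense(); q=s["qpos"]; prev=(s["ee_pos"],rot(s["tcp_rot"]))
for i,(x,z,th) in enumerate([(-8,140,92),(-22,150,85),(-35,155,78),(-48,155,71),(-62,150,64), (-76,145,57),(-90,140,50),(-104,130,43),(-118,125,36),(-130,120,29), (-142,110,22),(-154,100,15),(-166,90,8),(-174,85,2),(-178,80,0)]):
    p,Q=tcp_for(rackp(x/1e3,-.0005,z/1e3),RY,radians(th))
    d=((p-prev[0])*1000).round(1); r=(Q*prev[1].inv()).as_rotvec().round(3); q2,c=ik(p,Q,q); print(x,z,th,d,r,"dq",np.abs(q2-q).max().round(3),"%.0e"%c); q=q2
    if i%5==4: prev=(p,Q)
E
python3 back.py
```

```text
-8 140 92 [  3.9 -14.9  19.2] [0.116 0.032 0.001] dq 0.1 6e-30
-22 150 85 [  8.1 -29.4  33.7] [0.233 0.065 0.001] dq 0.089 5e-30
-35 155 78 [ 12.1 -43.4  43.1] [0.351 0.098 0.   ] dq 0.095 1e-30
-48 155 71 [ 16.2 -58.   47.2] [0.468 0.132 0.   ] dq 0.102 1e-30
-62 150 64 [ 20.8 -74.   46. ] [0.586 0.165 0.   ] dq 0.111 2e-30
-76 145 57 [  4.7 -16.4  -1.5] [0.117 0.033 0.   ] dq 0.127 1e-30
-90 140 50 [  9.5 -33.3  -3.4] [0.235 0.067 0.   ] dq 0.141 3e-30
-104 130 43 [ 14.4 -50.4 -10.8] [0.352 0.1   0.   ] dq 0.145 6e-30
-118 125 36 [ 19.3 -67.9 -13.7] [ 0.47   0.134 -0.   ] dq 0.152 6e-31
-130 120 29 [ 23.8 -83.6 -17.1] [0.587 0.167 0.   ] dq 0.143 1e-30
-142 110 22 [  4.5 -15.9  -8.9] [0.117 0.033 0.   ] dq 0.131 3e-31
-154 100 15 [  9.1 -31.9 -18.4] [ 0.235  0.067 -0.   ] dq 0.117 1e-30
-166 90 8 [ 13.6 -47.9 -28.5] [0.352 0.1   0.   ] dq 0.102 3e-31
-174 85 2 [ 16.9 -59.4 -34. ] [ 0.453  0.129 -0.   ] dq 0.077 4e-19
-178 80 0 [ 18.4 -64.5 -39.2] [0.487 0.139 0.   ] dq 0.024 7e-27
```

>>> jog_arm(plan="4 -15 19 0.116 0.032 0 255; 8 -29.5 34 0.233 0.065 0 255; 12 -43.5 43 0.351 0.098 0 255; 16 -58 47 0.468 0.132 0 255; 21 -74 46 0.586 0.165 0 255")

```text
time_s: 12.45
ee_pos: [0.6392, 0.0092, 0.1753]
tcp_rot: [0.328, 0.549, 0.728, -0.249]
wrist_force: [0.7, -1.1, -2.0]
opening: 0.0141
```

>>> jog_arm(plan="4.7 -16.5 -1.5 0.117 0.033 0 255; 9.5 -33.5 -3.5 0.235 0.067 0 255; 14.5 -50.5 -11 0.352 0.1 0 255; 19 -68 -13.5 0.47 0.134 0 255; 24 -83.5 -17 0.587 0.167 0 255")

```text
time_s: 12.95
ee_pos: [0.6629, -0.0751, 0.1588]
tcp_rot: [0.092, 0.597, 0.793, -0.072]
wrist_force: [-0.1, -0.7, -2.4]
opening: 0.0145
```

>>> jog_arm(plan="4.5 -16 -9 0.117 0.033 0 255; 9 -32 -18.5 0.235 0.067 0 255; 13.5 -48 -28.5 0.352 0.1 0 255; 17 -59.5 -34 0.453 0.129 0 255; 18.5 -64.5 -39 0.487 0.139 0 255")

```text
time_s: 13.45
ee_pos: [0.6807, -0.143, 0.1182]
tcp_rot: [-0.11, 0.597, 0.791, 0.08]
wrist_force: [0.3, -0.4, -1.5]
opening: 0.0141
```

>>> jog_arm(plan="0 0 0 0 0 0 255; 0 0 0 0 0 0 255")

```text
time_s: 13.65
ee_pos: [0.68, -0.1424, 0.1174]
tcp_rot: [-0.111, 0.597, 0.791, 0.079]
wrist_force: [-0.6, 0.6, -1.3]
opening: 0.0143
```

```bash
cat > pm.py <<'E'
import sys
from look import *
def rk(p): d=p-RO; return np.round([d@ux*1000,d@uy*1000,p[2]*1000],1)
def white(im,ci,n,k):
    m=(im.min(2)>120).astype(np.uint8); op=cv2.morphologyEx(m,cv2.MORPH_OPEN,np.ones((k,k)))
    for c in cv2.findContours(op,0,2)[0]:
        r=cv2.minAreaRect(c); p=rk(ray(ci,r[0],.022))
        if abs(p[0])<200 and abs(p[1])<80: print(n,"ctr",p,"size px",np.round(r[1],1),[rk(ray(ci,b,.022))[:2].tolist() for b in cv2.boxPoints(r)])
print(spat_now())
im,ci,s=look(sys.argv[1]); white(im,ci,"wrist",31)
for n in("scene","top"):
    im=robot.capture(n); cv2.imwrite(f"pics/{n}_{sys.argv[1]}.png",im); white(im,robot.camera_info(n),n,9 if n=="scene" else 9)
E
python3 pm.py w14
```

```text
(array([-180.5,    1.1,   80.2]), array([ 0.2, -0.6, -0.3]))
13.65 [ 0.68   -0.1424  0.1174] [-0.111   0.5969  0.7906  0.0795] [-0.435  0.491  1.481  0.206  1.36  -0.775] [ 0.024 -0.025  0.001  0.014 -0.    -0.002] 0.014271126018706365
wrist ctr [-124.5    2.7   22. ] size px [128.  47.] [[-74.6, 21.1], [-74.7, -15.7], [-174.7, -15.9], [-174.8, 21.2]]
scene ctr [-106.4   29.3   22. ] size px [13. 14.] [[-106.0, 57.9], [-78.3, 30.8], [-106.8, 1.3], [-134.1, 27.9]]
scene ctr [42.6  0.5 22. ] size px [25.8 34.1] [[-2.7, 40.9], [105.5, 40.1], [88.0, -40.0], [-16.9, -36.9]]
top ctr [47.6  1.8 22. ] size px [21.6 25.7] [[93.4, -38.4], [0.8, -37.3], [2.0, 41.8], [93.8, 40.6]]
```

>>> jog_arm(plan="-6 20 0 0 0.008 0.004 255; -12 42 0 0 0.008 0.004 255; -17.5 62 0 0 0.008 0.004 255; -17.5 62 0 0 0.008 0.004 255; -17.5 62 0 0 0.008 0.004 255")

```text
time_s: 14.3
ee_pos: [0.6632, -0.0778, 0.1196]
tcp_rot: [-0.113, 0.594, 0.793, 0.077]
wrist_force: [0.3, 0.6, -1.2]
opening: 0.0141
```

Run:
```python
from look import *
def rk(p): d=p-RO; return np.round([d@ux*1000,d@uy*1000,p[2]*1000],1)
print(spat_now()); im,ci,s=look("w15")
for x,z in((0,.019),(5,.019),(-88,.016)): print("pred px",x,[proj(ci,rackp(x/1e3,y,z)).round(0).tolist() for y in(-.041,.041)])
for y in (.035,-.035,.01):
    pts=[proj(ci,rackp(x/1e3,y,.019)) for x in range(-20,50)]
    print(y,[(x,int(im[int(v),int(u)].min())) for x,(u,v) in zip(range(-20,50),pts) if 0<=int(v)<420])
cv2.imwrite("pics/c15.png",cv2.resize(im[0:150,180:400],(792,540),interpolation=3))
```

```text
(array([-113.8,   -0.2,   82.4]), array([ 0.4, -0.6,  0.2]))
14.3 [ 0.6632 -0.0778  0.1196] [-0.1128  0.594   0.7928  0.0772] [-0.358  0.426  1.568  0.217  1.33  -0.715] [-0.027  0.014 -0.02  -0.003  0.001 -0.002] 0.014115852943356743
pred px 0 [[335.0, 78.0], [231.0, 78.0]]
pred px 5 [[335.0, 72.0], [231.0, 71.0]]
pred px -88 [[333.0, 189.0], [231.0, 188.0]]
0.035 [(-20, 94), (-19, 94), (-18, 93), (-17, 94), (-16, 93), (-15, 73), (-14, 74), (-13, 75), (-12, 73), (-11, 75), (-10, 75), (-9, 75), (-8, 75), (-7, 74), (-6, 76), (-5, 75), (-4, 87), (-3, 90), (-2, 101), (-1, 101), (0, 110), (1, 164), (2, 232), (3, 236), (4, 235), (5, 146), (6, 118), (7, 176), (8, 242), (9, 242), (10, 243), (11, 242), (12, 243), (13, 242), (14, 242), (15, 243), (16, 242), (17, 242), (18, 243), (19, 243), (20, 242), (21, 242), (22, 242), (23, 242), (24, 242), (25, 242), (26, 242), (27, 242), (28, 242), (29, 242), (30, 242), (31, 242), (32, 242), (33, 242), (34, 242), (35, 242), (36, 241), (37, 242), (38, 242), (39, 242), (40, 242), (41, 242), (42, 241), (43, 242), (44, 242), (45, 242), (46, 241), (47, 242), 
[... 855 characters left out ...]
240), (-14, 239), (-13, 240), (-12, 240), (-11, 240), (-10, 240), (-9, 240), (-8, 240), (-7, 158), (-6, 87), (-5, 88), (-4, 88), (-3, 95), (-2, 112), (-1, 110), (0, 119), (1, 185), (2, 236), (3, 237), (4, 239), (5, 231), (6, 114), (7, 122), (8, 240), (9, 238), (10, 238), (11, 238), (12, 238), (13, 237), (14, 238), (15, 238), (16, 238), (17, 238), (18, 238), (19, 238), (20, 238), (21, 238), (22, 238), (23, 238), (24, 238), (25, 238), (26, 238), (27, 238), (28, 238), (29, 238), (30, 239), (31, 238), (32, 238), (33, 238), (34, 237), (35, 238), (36, 238), (37, 239), (38, 239), (39, 239), (40, 238), (41, 239), (42, 239), (43, 239), (44, 239), (45, 238), (46, 238), (47, 239), (48, 239), (49, 239)]
```

Run:
```python
from h import *
for x,z in((-98,50),(-98,20.7),(-88,20.7),(-76.5,20.7)): print(x,z,*delta(*tcp_for(rackp(x/1e3,0,z/1e3),RY,0)))
```

```text
-98 50 [ -5.1  16.3 -32.3] [-0.0077 -0.0101 -0.0026]
-98 20.7 [ -5.1  16.3 -61.6] [-0.0077 -0.0101 -0.0026]
-88 20.7 [ -7.9  25.9 -61.6] [-0.0077 -0.0101 -0.0026]
-76.5 20.7 [-11.   36.9 -61.6] [-0.0077 -0.0101 -0.0026]
```

>>> jog_arm(plan="-3 8 -15 -0.008 -0.01 -0.003 255; -5 16.3 -32 -0.008 -0.01 -0.003 255; -5 16.3 -48 -0.008 -0.01 -0.003 255; -5 16.3 -61 -0.008 -0.01 -0.003 255; -5 16.3 -61 -0.008 -0.01 -0.003 255")

```text
time_s: 14.85
ee_pos: [0.6568, -0.0626, 0.0555]
tcp_rot: [-0.108, 0.596, 0.792, 0.076]
wrist_force: [0.0, 0.7, -1.5]
opening: 0.0143
```

Run:
```python
from look import *
print(spat_now(),robot.sense()["wrist_force"])
for x in (-88,-80,-76.5): print(x,*delta(*tcp_for(rackp(x/1e3,0,.0207),RY,0)))
im,ci,s=look("w16")
u=285
print([ (r,int(im[r,u].min())) for r in range(20,140,2)])
for x,z in((0,19),(5,19),(8,22),(8,25)): print(x,z,proj(ci,rackp(x/1e3,0,z/1e3)).round(1))
```

```text
(array([-97.7,   1.6,  18.3]), array([ 0.3, -0.1, -0.1])) [ 0.03820496  0.67181848 -1.45268003]
-88 [-1.2  9.8  2.4] [-0.0009 -0.0048  0.0011]
-80 [-3.4 17.5  2.4] [-0.0009 -0.0048  0.0011]
-76.5 [-4.4 20.9  2.4] [-0.0009 -0.0048  0.0011]
14.85 [ 0.6568 -0.0626  0.0555] [-0.1085  0.596   0.792   0.0764] [-0.339  0.473  1.629  0.225  1.212 -0.718] [ 0.002 -0.024 -0.028  0.003  0.024  0.004] 0.014326353702514333
[(20, 242), (22, 242), (24, 242), (26, 242), (28, 242), (30, 242), (32, 242), (34, 242), (36, 242), (38, 243), (40, 242), (42, 242), (44, 242), (46, 243), (48, 243), (50, 242), (52, 242), (54, 243), (56, 160), (58, 109), (60, 236), (62, 237), (64, 234), (66, 171), (68, 108), (70, 108), (72, 97), (74, 85), (76, 84), (78, 85), (80, 84), (82, 83), (84, 84), (86, 155), (88, 238), (90, 238), (92, 238), (94, 238), (96, 238), (98, 238), (100, 238), (102, 238), (104, 237), (106, 238), (108, 238), (110, 237), (112, 237), (114, 238), (116, 237), (118, 237), (120, 237), (122, 237), (124, 237), (126, 238), (128, 237), (130, 237), (132, 237), (134, 237), (136, 237), (138, 237)]
0 19 [284.5  68.4]
5 19 [284.5  60.2]
8 22 [284.6  53.3]
8 25 [284.6  51.3]
```

The dark end face between the plate and bar is 3 px high, matching the full 6 mm, so the plate's edge most likely still rests on the bar by under a millimetre. I'll nudge it off with the blade tip.

>>> jog_arm(plan="0 0 2.5 0 -0.004 0.001 255; -0.5 4 3 0 -0.004 0.001 255; -1.2 8 3 0 -0.004 0.001 255; -2.2 12 3 0 -0.004 0.001 255; -2.2 12 3 0 -0.004 0.001 255")

```text
time_s: 15.4
ee_pos: [0.6554, -0.05, 0.0603]
tcp_rot: [-0.106, 0.595, 0.793, 0.078]
wrist_force: [-0.5, -0.4, -1.1]
opening: 0.0141
```

```bash
cat > chk.py <<'E'
import sys
from look import *
print(spat_now(),robot.sense()["wrist_force"])
im,ci,s=look(sys.argv[1])
for u in(245,284,325):print(u,"".join("#" if v>200 else "+" if v>130 else "." for v in im[:110,u].min(1)))
for x,z in((0,19),(5,19),(8,22)): print(x,z,proj(ci,rackp(x/1e3,0,z/1e3)).round(1))
E
python3 chk.py w17
```

```text
(array([-85.3,  -0.7,  23.1]), array([-0.1, -0. ,  0. ])) [-0.52910176 -0.41984924 -1.11800571]
15.4 [ 0.6554 -0.05    0.0603] [-0.1059  0.5951  0.7928  0.078 ] [-0.323  0.457  1.642  0.23   1.207 -0.706] [-0.008  0.005 -0.002 -0.007 -0.004 -0.003] 0.01413780690587467
245 ###############################################################################+..+#####+..++.++++++++++++++++
284 ###############################################################################+..+###########################
325 ################################################################################+..######+.+##################
0 19 [280.9  91. ]
5 19 [280.9  83. ]
8 22 [280.9  76.6]
```

>>> jog_arm(plan="-0.5 2 -1.8 0 0 0 255; -1.4 5 -1.8 0 0 0 255; -2.2 8 -1.8 0 0 0 255; -3.1 11 -1.8 0 0 0 255; -3.1 11 -1.8 0 0 0 255")

```text
time_s: 15.95
ee_pos: [0.6522, -0.0388, 0.0584]
tcp_rot: [-0.106, 0.595, 0.793, 0.078]
wrist_force: [0.7, 0.4, -0.9]
opening: 0.0137
```

```bash
python3 chk.py w18
```

```text
(array([-73.6,  -0.6,  21.1]), array([-0.1, -0. ,  0.1])) [ 0.67548426  0.36239855 -0.90963414]
15.95 [ 0.6522 -0.0388  0.0584] [-0.1061  0.595   0.7929  0.078 ] [-0.309  0.45   1.656  0.233  1.197 -0.695] [-0.006  0.002 -0.007 -0.003  0.005 -0.003] 0.01374266708315051
245 ######################################################################################+......+++++++######+..+
284 ##############################################################################################################
325 ######################################################################################+...++++#############+.+
0 19 [280.9 109. ]
5 19 [281. 101.]
8 22 [281.   94.8]
```

The plate edge is now about 8 mm beyond the bar and has dropped off it. I'll withdraw, check, and return the spatula.

>>> jog_arm(plan="4 -14 1 0 0 0 255; 10 -35 3 0 0 0 255; 18 -65 20 0 0 0 255; 26 -93 40 0 0 0 255; 26 -93 50 0 0 0 255")

```text
time_s: 16.5
ee_pos: [0.6806, -0.1387, 0.1111]
tcp_rot: [-0.103, 0.597, 0.792, 0.078]
wrist_force: [0.3, -0.1, -1.1]
opening: 0.0141
```

```bash
python3 pm.py w19
python3 - <<'E'
from h import *
im=cv2.imread("pics/scene_w19.png"); w=cv2.imread("pics/w19.png"); t=cv2.imread("pics/top_w19.png")
a=cv2.resize(im[175:265,250:370],(560,420),interpolation=3)
cv2.imwrite("pics/c19.png",np.hstack([a,w[:,180:400]]))
p,Q=tcp_for([.4868,-.3818,.06],radians(61.2),0); print(delta(p,Q))
E
```

```text
(array([-177.7,   -0.8,   73.8]), array([-0.3,  0.3, -0.2]))
16.5 [ 0.6806 -0.1387  0.1111] [-0.1025  0.5971  0.7918  0.0782] [-0.427  0.487  1.498  0.203  1.331 -0.771] [ 0.043 -0.117 -0.001  0.035  0.163  0.048] 0.014147964264001554
wrist ctr [-123.4    0.3   22. ] size px [ 47. 128.] [[-172.5, 18.4], [-75.2, 18.2], [-75.1, -17.5], [-172.5, -17.8]]
scene ctr [59.1  0.5 22. ] size px [25.9 36. ] [[10.2, 40.6], [125.7, 40.8], [108.3, -39.9], [-3.7, -37.6]]
top ctr [56.9  1.9 22. ] size px [22. 23.] [[85.4, -49.0], [6.0, -24.7], [28.7, 52.4], [107.5, 28.4]]
(array([-196.8, -254.9,  -12.1]), array([ 0.0012,  0.003 , -0.7795]))
```

View pics/c19.png

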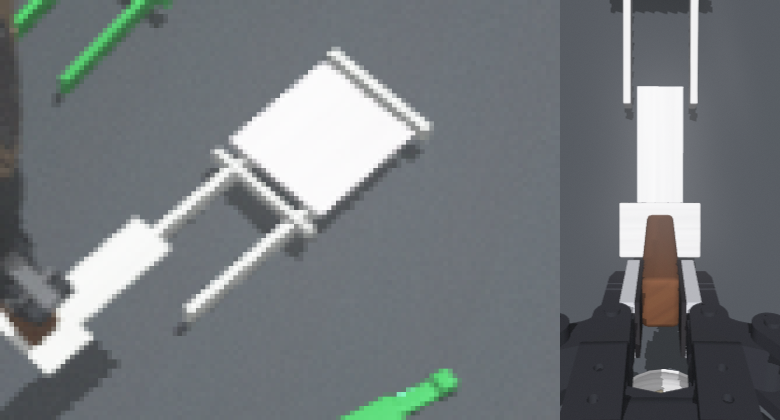

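The plate lies blank side up on the far half, with a clear gap to both the bar and the stop, so it is flat with its boss underneath. Next I'll return the spatula to its own spot.

>>> jog_arm(plan="-15 -20 0 0 0 -0.05 255; -37 -48 0 0 0 -0.14 255; -59 -76 0 0 0 -0.23 255; -81 -104 0 0 0 -0.32 255; -103 -132 0 0.001 0.001 -0.41 255")

```text
time_s: 17.15
ee_pos: [0.5742, -0.265, 0.1078]
tcp_rot: [-0.089, 0.745, 0.654, 0.098]
wrist_force: [0.8, -0.4, -1.0]
opening: 0.014
```

>>> jog_arm(plan="-22 -28 0 0 0 -0.09 255; -44 -57 -4 0 0 -0.18 255; -66 -86 -8 0 0 -0.27 255; -90 -118 -12 0 0.001 -0.36 255; -94 -123 -12 0 0.002 -0.37 255")

```text
time_s: 17.65
ee_pos: [0.4769, -0.3895, 0.0937]
tcp_rot: [-0.071, 0.854, 0.503, 0.111]
wrist_force: [0.7, 0.5, -0.6]
opening: 0.0145
```

>>> jog_arm(plan="0 0 0 0 0 0 255; 0 0 0 0 0 0 255")

```text
time_s: 17.85
ee_pos: [0.4767, -0.3882, 0.0927]
tcp_rot: [-0.072, 0.854, 0.503, 0.111]
wrist_force: [0.6, -0.7, -1.5]
opening: 0.0143
```

Run:
```python
from h import *
for z in(.06,.01,.0005): print(z,*delta(*tcp_for([.4868,-.3818,z],radians(61.2),0)))
```

```text
0.06 [ 5.4 -0.1  4.5] [-0.0055 -0.0056  0.0062]
0.01 [  5.4  -0.1 -45.5] [-0.0055 -0.0056  0.0062]
0.0005 [  5.4  -0.1 -55. ] [-0.0055 -0.0056  0.0062]
```

>>> jog_arm(plan="3 0 -15 -0.005 -0.006 0.006 255; 5 0 -30 -0.005 -0.006 0.006 255; 5 0 -44 -0.005 -0.006 0.006 255; 5 0 -50 -0.005 -0.006 0.006 255; 5 0 -50 -0.005 -0.006 0.006 255")

```text
time_s: 18.35
ee_pos: [0.4812, -0.3868, 0.0409]
tcp_rot: [-0.071, 0.852, 0.507, 0.112]
wrist_force: [0.5, 0.2, -2.6]
opening: 0.014
```

Run:
```python
from h import *
print(robot.sense()["wrist_force"])
for z in(.002,.0005,-.0003): print(z,*delta(*tcp_for([.4868,-.3818,z],radians(61.2),0)))
```

```text
[ 0.53376049  0.22243968 -2.62294293]
0.002 [ 0.9 -1.5 -1.6] [-0.0034 -0.0016 -0.0005]
0.0005 [ 0.9 -1.5 -3.1] [-0.0034 -0.0016 -0.0005]
-0.0003 [ 0.9 -1.5 -3.9] [-0.0034 -0.0016 -0.0005]
```

>>> jog_arm(plan="0 0 -1.5 -0.003 -0.002 0 255; 0 0 -3 -0.003 -0.002 0 255; 0 0 -3.6 -0.003 -0.002 0 255; 0 0 -3.6 -0.003 -0.002 0 255")

```text
time_s: 18.75
ee_pos: [0.4813, -0.3871, 0.0376]
tcp_rot: [-0.069, 0.852, 0.507, 0.112]
wrist_force: [0.4, -1.0, -1.7]
opening: 0.0143
```

Run:
```python
from h import *
s=robot.sense();print(s["wrist_force"],s["torque"])
for z in(0,): print(z,*delta(*tcp_for([.4868,-.3818,z],radians(61.2),0)))
```

```text
[ 0.41800711 -1.00030808 -1.67022246] [-0.22638025  0.09388036  0.02291022]
0 [ 0.8 -1.3 -0.4] [ 0.0001  0.0007 -0.0004]
```

Just above contact. I'll press down a touch, then open slowly and back off along the handle.

>>> jog_arm(plan="0 0 -0.8 0 0 0 255; 0 0 -1.5 0 0 0 255; 0 0 -1.5 0 0 0 255")

```text
time_s: 19.05
ee_pos: [0.4814, -0.3875, 0.0371]
tcp_rot: [-0.069, 0.852, 0.507, 0.112]
wrist_force: [-2.9, 0.1, 3.9]
opening: 0.0141
```

```bash
python3 -c "
from h import *
s=robot.sense();print(s['wrist_force'],s['torque'],delta(*tcp_for([.4868,-.3818,0],radians(61.2),0)))"
```

```text
[-2.91948956  0.05220189  3.91631405] [0.16319594 0.35400443 0.1044073 ] (array([ 0.7, -0.9,  0.1]), array([ 0.0003,  0.001 , -0.0005]))
```

The foot is seated, with about 5.5 N on it. Releasing.

>>> jog_arm(plan="0 0 0 0 0 0 200; 0 0 0 0 0 0 120; 0 0 0 0 0 0 0; 0 0 0 0 0 0 0; 0 0 0 0 0 0 0")

```text
time_s: 19.55
ee_pos: [0.4814, -0.3874, 0.037]
tcp_rot: [-0.069, 0.852, 0.507, 0.112]
wrist_force: [-0.4, -0.9, 0.1]
opening: 0.0755
```

>>> jog_arm(plan="0 0 0 0 0 0 0; -2.5 -4.5 19 0 0 0 0; -5 -9 39 0 0 0 0; -7.5 -13.5 58 0 0 0 0; -10 -18 77 0 0 0 0")

```text
time_s: 20.05
ee_pos: [0.4713, -0.4054, 0.1147]
tcp_rot: [-0.069, 0.852, 0.507, 0.112]
wrist_force: [0.0, 0.3, 0.8]
opening: 0.0854
```

>>> jog_arm(plan="0 0 30 0 0 0 0; 0 0 70 0 0 0 0; 0 0 100 0 0 0 0; 0 0 100 0 0 0 0")

```text
time_s: 20.45
ee_pos: [0.4732, -0.4079, 0.2212]
tcp_rot: [-0.063, 0.852, 0.508, 0.113]
wrist_force: [0.8, -0.5, 0.8]
opening: 0.0851
```

```bash
python3 look.py w20; sed -i 's/w3\./w20./g' spat.py; python3 spat.py 2>&1 | grep -v pink
python3 - <<'E'
import cv2,numpy as np
from h import *
a=cv2.imread("pics/scene0.png"); b=robot.capture("scene"); cv2.imwrite("pics/sEnd.png",b)
d=(cv2.absdiff(a,b).max(2)>60).astype(np.uint8); d=cv2.morphologyEx(d,cv2.MORPH_OPEN,np.ones((2,2)))
n,l,st,ce=cv2.connectedComponentsWithStats(d)
for i in range(1,n):
    if st[i,4]>15: print("changed",st[i].tolist())
E
```

```text
20.45 [ 0.4732 -0.4079  0.2212] [-0.0631  0.8519  0.5075  0.1129] [-0.98   0.206  1.65   0.236  1.406 -0.537] [ 0.     0.044  0.071 -0.01  -0.038 -0.007] 0.0851440757732164
blade [419.  24.] [48. 60.] [[389.0, 0.0], [449.0, 0.0], [449.0, 48.0], [389.0, 48.0]]
   z 0.0025 c [ 0.7153 -0.2909  0.0025] [[0.698, -0.252], [0.7567, -0.2835], [0.7327, -0.3299], [0.6737, -0.2982]]
foot [420.5  30.5] [57. 23.] [[392.0, 42.0], [392.0, 19.0], [449.0, 19.0], [449.0, 42.0]]
   z 0.004 c [ 0.7126 -0.2982  0.004 ] [[0.679, -0.2943], [0.6906, -0.2722], [0.7462, -0.3021], [0.7348, -0.3243]]
wood [275.  218.5] [21. 14.] [[268.0, 208.0], [282.0, 208.0], [282.0, 229.0], [268.0, 229.0]]
   z 0.086 c [ 0.4746 -0.4003  0.086 ] [[0.4736, -0.389], [0.4847, -0.395], [0.4757, -0.4116], [0.4646, -0.4056]]
   z 0.0 c [ 0.4193 -0.5179  0.    ] [[0.3625, -0.4606], [0.4073, -0.4377], [0.4764, -0.5757], [0.4314, -0.5993]]
   z 0.086 c [ 0.4333 -0.4897  0.086 ] [[0.3885, -0.4444], [0.4239, -0.4263], [0.4785, -0.5354], [0.4429, -0.554]]
woodtop [ 0.4902 -0.434   0.086 ]
changed [65, 0, 35, 10, 253]
changed [100, 0, 47, 20, 543]
changed [208, 0, 8, 6, 36]
changed [214, 0, 52, 33, 1266]
changed [161, 4, 10, 19, 129]
changed [18, 8, 112, 86, 4347]
changed [161, 25, 13, 15, 112]
changed [173, 41, 4, 6, 21]
changed [212, 42, 6, 13, 32]
changed [0, 79, 25, 26, 325]
changed [74, 137, 8, 8, 40]
changed [87, 139, 7, 6, 17]
changed [75, 162, 9, 12, 51]
changed [86, 162, 5, 5, 19]
changed [95, 164, 12, 10, 62]
changed [301, 190, 21, 18, 104]
changed [306, 193, 30, 26, 395]
changed [275, 209, 23, 21, 123]
changed [319, 209, 14, 13, 38]
changed [280, 214, 32, 27, 427]
changed [87, 223, 26, 25, 268]
changed [299, 233, 6, 6, 16]
changed [72, 237, 8, 8, 41]
```

The wood end is back at (0.475, -0.400, 0.086), so the spatula stands upright. I'll move the arm aside and re-check the bystanders.

>>> jog_arm(plan="0 30 30 0 0 0 0; 0 75 40 0 0 0 0; 0 120 50 0 0 0 0; 0 165 50 0 0 0 0; 0 210 50 0 0 0 0")

```text
time_s: 21.05
ee_pos: [0.4706, -0.1935, 0.2632]
tcp_rot: [-0.069, 0.852, 0.507, 0.112]
wrist_force: [1.0, 0.6, -0.3]
opening: 0.0857
```

Run:
```python
from h import *
for n in("scene","top"):
    a=cv2.imread(f"pics/{n}0.png"); b=robot.capture(n); cv2.imwrite(f"pics/{n}End.png",b)
    for nm,f in [("pink",lambda h:(h[:,:,0]>155)&(h[:,:,1]>60)),("green",lambda h:(abs(h[:,:,0].astype(int)-62)<12)&(h[:,:,1]>120)),("wood",lambda h:0)]:
        if nm=="wood": continue
        r=[]
        for im in(a,b):
            m=f(cv2.cvtColor(im,cv2.COLOR_BGR2HSV)).astype(np.uint8); N,l,st,ce=cv2.connectedComponentsWithStats(m)
            r.append(sorted([(int(st[i,4]),*ce[i].round(1).tolist()) for i in range(1,N) if st[i,4]>40 and 120<ce[i][1]<300],reverse=True))
        print(n,nm,*r,sep="\n  ")
    for nm,(u0,v0,u1,v1) in {"scene":{"dish":(190,275,240,320),"cup":(358,115,390,150),"gauge":(385,165,430,225),"spat":(120,215,185,255)},"top":{"dish":(340,160,380,198),"cup":(160,236,190,265),"gauge":(178,155,215,200),"spat":(360,225,410,255)}}[n].items():
        A,B=a[v0:v1,u0:u1],b[v0:v1,u0:u1]; print(n,nm,"changed px",int((cv2.absdiff(A,B).max(2)>50).sum()),"of",A.shape[0]*A.shape[1])
```

```text
scene
  pink
  [(584, 91.7, 240.3)]
  [(580, 91.8, 240.4)]
scene
  green
  [(481, 278.8, 164.8), (225, 328.2, 264.9)]
  [(482, 278.7, 165.0), (224, 328.0, 265.0)]
scene dish changed px 0 of 2250
scene cup changed px 0 of 1120
scene gauge changed px 0 of 2700
scene spat changed px 104 of 2600
top
  pink
  [(373, 425.8, 261.5)]
  [(376, 425.8, 261.5)]
top
  green
  []
  []
top dish changed px 0 of 1520
top cup changed px 0 of 870
top gauge changed px 0 of 1665
top spat changed px 290 of 1500
```

Run:
```python
from h import *
ci=robot.camera_info("scene")
for f in("scene0","sceneEnd"):
    im=cv2.imread(f"pics/{f}.png"); h=cv2.cvtColor(im,cv2.COLOR_BGR2HSV)
    w=(im[215:255,120:185].min(2)>120).astype(np.uint8); r=cv2.minAreaRect(np.argwhere(w)[:,::-1].astype(np.float32)); 
    o=((h[215:255,120:185,0]<20)&(h[215:255,120:185,1]>100)); print(f,int(w.sum()),np.round(r[0],1),np.round(r[1],1),"wood",int(o.sum()),np.argwhere(o).mean(0).round(1))
print(robot.sense()["wrist_force"]); robot.sign_off()
```

```text
scene0 401 [38.5 26.5] [15. 41.] wood 32 [11.9 10.4]
sceneEnd 403 [39. 26.] [16. 40.] wood 39 [12.2 10.9]
[-0.53658747 -1.00437954  0.51483129]
the job is handed in; nothing more can be done
```

The job is done and handed in at about 21 s of the 51 s allowed; no verdict came back.

**What I did:**
- I gripped the wooden-handled spatula, slid its blade under the plate from the rack's open end and turned it to about 99°.
- At about 97° the plate's raised edge pinched under the spatula's foot. Raising the spatula about 6 mm freed it, and it fell over onto the far half.
- It came down with its near edge apparently still resting on the middle bar, so I pushed it about 8 mm with the blade tip. The fingers never touched it.
- I stood the spatula back on its original spot, let go and moved the arm away.

**Last checks:**
- **Plate:** it lies blank side up on the far half, with clear gaps to both the bar and the end stop. I last looked after the push, before returning the spatula.
- **Spatula:** it stands upright within about a millimetre or two of where it started.
- **Other things:** the dish, cup and gauge show no change in either camera. The pink spatula has not moved. The tire lever and green rack were unchanged in the scene camera; my colour mask found no green in the top view, so that view couldn't confirm it.
- **Disagreements:** the wrist camera put the blade tip about 2 mm behind its computed position, within the stated calibration error. The scene and top cameras differed by a few millimetres on the plate's position.

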